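Get the ratchet out from behind the front row

TASK

The ratchet lies at the back of the wooden bench tidy, behind the can, the jar and the tape measure. Stand those three upright in the aluminium tray, then, while they wait there, lay the ratchet on the middle of the rubber mat, in line with the mat's long side, and only then stand each of the three back exactly where it was in the tidy, the tape measure square to the tidy again. Do not knock or shift the small blue and white bottle.

Things in the scene. Friction and masses are not known exactly. Their poses are not given: they have to be found in the camera images.
- tidy: fixed plywood tray-like tidy, 150 (x) x 230 (y) mm; base 6 mm thick, 6 mm wide rim to 14 mm above the worktop. Origin: centre of its underside; x points to its back. On flush dark 58 mm discs at x = -35, y = -72, 0, 72 mm stand the can, jar and tape measure in any order; the ratchet lies along y behind them at about x = 14, y = 0, only 4 to 21 mm from them
- tray: fixed open aluminium tray, empty, outside 110 (x) x 230 (y) x 16 mm high, walls and floor 3 mm thick. Origin: centre of its underside. The three things fit in one row along its y, 70 to 75 mm apart; each must stand on the floor with its origin within 35 mm in x and 95 mm in y of the tray's centre
- mat: fixed black rubber mat, 100 (x) x 230 (y) x 4 mm; empty. Origin: centre of its underside on the worktop; long side along y
- can: bare steel can, 50 mm in diameter, straight to 88 mm, slightly necked above, 100 mm tall (the tallest of the three), 0.25 kg; origin: centre of its underside, z up. Loose
- jar: white plastic jar with a dark screw lid, 68 mm tall; body 50 mm in diameter, straight to 38 mm, shoulder to 45 mm, lid 45 mm in diameter above 52 mm; 0.15 kg; origin: centre of its underside, z up. Loose
- tape_measure: yellow pocket tape measure standing on edge, 35 (x, thickness) x 74 (y) x 63 mm tall, 0.25 kg; origin: under its centre, z up; grip it across its 35 mm thickness, along x, with the fingertips above the ratchet. Its y lies along the tidy's y. Loose
- ratchet: chrome ratchet lying flat along its y, 183 mm long, handle 20 mm wide and 21 mm high from y = -92 to +50 mm, head 38 mm wide and 17 mm high from y = +50 to +92; origin: underside, middle of its length; 0.38 kg. Grip the handle near the origin, across x. Loose
- bottle: small blue and white bottle, 37 mm in diameter, 78 mm tall, standing on the worktop; origin: centre of its underside. To be left alone. Loose
There are look-alikes about, which are no part of the job. Of the things that look like the ratchet, the larger one is meant.

How it is judged:
On the way, in this order (a step that is already met when the one before it is completed fails the run):
1. the can, the jar and the tape measure all stand in the tray, let go, with the ratchet still in the tidy (x of can in the frame of tray between -0.035 and 0.035 m and y of can in the frame of tray between -0.095 and 0.095 m and z of each of can, jar, tape_measure in the frame of tray below 0.009 m and angle between each of can, jar, tape_measure's own z axis and vertical below 0.12 rad and linear speed of each of can, jar, tape_measure below 0.02 m/s and angular speed of each of can, jar, tape_measure below 0.2 rad/s and contact force between each of can, jar, tape_measure and the fingers below 0.05 N and x of jar in the frame of tray between -0.035 and 0.035 m and y of jar in the frame of tray between -0.095 and 0.095 m and x of tape_measure in the frame of tray between -0.035 and 0.035 m and y of tape_measure in the frame of tray between -0.095 and 0.095 m and horizontal distance between ratchet and tidy below 0.06 m), for 0.2 s.
2. the ratchet lies let go on the middle of the mat while the three still stand in the tray (x of ratchet in the frame of mat between -0.015 and 0.015 m and y of ratchet in the frame of mat between -0.015 and 0.015 m and z of ratchet in the frame of mat below 0.01 m and angle between the y axis of ratchet and the y axis of mat, either way round below 0.2 rad and angle between ratchet's own z axis and vertical below 0.2 rad and linear speed of ratchet below 0.02 m/s and angular speed of ratchet below 0.2 rad/s and contact force between ratchet and the fingers below 0.05 N and x of can in the frame of tray between -0.035 and 0.035 m and y of can in the frame of tray between -0.095 and 0.095 m and z of each of can, jar, tape_measure in the frame of tray below 0.009 m and angle between each of can, jar, tape_measure's own z axis and vertical below 0.12 rad and x of jar in the frame of tray between -0.035 and 0.035 m and y of jar in the frame of tray between -0.095 and 0.095 m and x of tape_measure in the frame of tray between -0.035 and 0.035 m and y of tape_measure in the frame of tray between -0.095 and 0.095 m), for 0.2 s.
3. the three stand back where they were in the tidy (distance of each of can, jar, tape_measure from where it was at the start of the episode below 0.014 m and angle between each of can, jar, tape_measure's own z axis and vertical below 0.12 rad and linear speed of each of can, jar, tape_measure below 0.02 m/s and angular speed of each of can, jar, tape_measure below 0.2 rad/s and contact force between each of can, jar, tape_measure and the fingers below 0.05 N and angle between the y axis of tape_measure and the y axis of tidy, either way round below 0.2 rad), for 0.2 s.
At the end, for the whole second after the job is handed in: Ratchet at rest on the mat, within 15 mm of its centre along each mat axis and 0.2 rad of its long side; can, jar and tape measure upright, let go and at rest within 14 mm of where they started, the tape measure within 0.2 rad of square to the tidy (all of step 3 and x of ratchet in the frame of mat between -0.015 and 0.015 m and y of ratchet in the frame of mat between -0.015 and 0.015 m and z of ratchet in the frame of mat below 0.01 m and angle between the y axis of ratchet and the y axis of mat, either way round below 0.2 rad and angle between ratchet's own z axis and vertical below 0.2 rad and linear speed of ratchet below 0.02 m/s and angular speed of ratchet below 0.2 rad/s and contact force between ratchet and the fingers below 0.05 N); the robot touches nothing.
It fails at once if the small bottle is shifted by more than 20 mm or tipped (distance of bottle from where it was at the start of the episode above 0.02 m or angle between bottle's own z axis and vertical above 0.4 rad).
It also fails if it takes over 147 s, if anything falls off the work surface, if the arm or the gripper's body presses on something with over 40 N, if the wrist force passes 120 N, or if a joint passes its speed limit or range.

ROBOT

A 6-joint arm with a two-finger parallel gripper is mounted at the origin on a cart in front of the work surface, level with it; the furniture and walls round the work are solid. World frame = base frame: x ahead of the robot, y to its left, z up, the work surface at z = 0. Lengths are in m, angles in rad, forces in N, time in s.
With the tool pointing down it reaches from about 0.325 to 0.85 m from the base axis. Payload 15.5 kg.
Tool frame: the origin (TCP) lies at the very end of the fingers, on their centre line; the grasp point (between the pads) lies 19 mm behind it (bot.grasp_offset is the distance from the TCP to the grasp point, in m); z points along the fingers, y is the line along which they close (so a half turn about z gives the same grasp; the last joint's range is limited). The gripper opens to 91 mm and grips with 3 to 60 N. Pads are 32 mm wide; open, the fingers measure 118 mm over their backs; the gripper's body (76 mm by 178 mm) begins 60 mm behind the grasp point.
Start: joints at [1.087, 0.494, 1.345, -0, 1.302, -0.096], TCP at [0.236, 0.579, 0.214] pointing down, gripper open.
Joint ranges: [-2.91, 2.91], [-0.82, 2.16], [0.22, 2.67], [-1.22, 4.37], [0.12, 2.79], [-3.08, 3.08]. Speed limits (rad/s): [1.89, 1.89, 2.57, 3.01, 3.01, 3.01].

INTERFACE

Orientations are given as a 3x3 rotation matrix whose columns are the frame's x, y, z axes.
In Python, from cell import bot gives the robot as it stands.
- The arm moves only by the shell command python3 -m crank 'ROWS' [OPENING] [FORCE]. ROWS is a JSON list that holds a single list of rows (three levels of brackets), with 1 to 8 rows, each of 6 numbers: dx, dy, dz in units of 50 mm, then a rotation vector rx, ry, rz in rad; each row shifts and turns the commanded pose from where the row before left it, along the tool's axes as they then stand; what a row does not reach is not made up. A row lasts 1/12 s, in which the tool goes at most 0.0417 m and 0.125 rad, less where a joint would pass 70% of its speed; a pose out of reach is approached as far as the arm can. OPENING is the opening from 0.0 (shut) to 1.0 (fully open), set as the command begins (- or left out keeps the last). The fingers move at their own pace and stop on an object; FORCE is the grip in N (left out, the last holds). Time passes only in rows, so rows that do not move let the fingers close. It prints the time, the measured TCP pose, the force, the opening and the grip force at its end. Input that does not fit is refused with a message, and nothing moves.
- bot.get_state(): the state, without advancing time (a new reading comes with each control period).
- bot.grab_frame(name): name is "scene" or "side" or "wrist"; returns a dict with "frame" (400x640x3 uint8, blue, green, red), "depth" (400x640 float32, m along the optical axis (not along the pixel's ray), 0 where there is no reading), "intrinsics" (3x3 intrinsics, pixels), "origin" and "orientation" of the camera in the world. Camera axes: x right, y up, looking along -z (the intrinsics and any distortion apply to the point x, -y, -z); pixel columns grow to the right and rows downward; lengths in m; the calibration is good to about 2 mm. The wrist camera is an equidistant fisheye: a pixel r from the principal point sees the ray r / f radians off the axis. A picture is of the moment at which its call begins.
- bot.hand_in(): hands the job in; it is judged then, once.
The state is a dict: "time": time; "q": joint angles; "joint_vel": joint speeds; "tau": joint torques, N m; "tcp_pos": TCP position; "tool_rot": TCP orientation; "ft_force": force on the tool from outside, world axes, zero at the start; "moment": the same for the moment, N m; "finger_gap": opening from 0.0 (shut) to 1.0 (fully open); "finger_force": force on a finger pad.
Only numpy, scipy, OpenCV 4.12 (cv2) and the standard library are available. Lean on these libraries where they do the work, as an engineer would, in place of code of your own. Each camera call takes 0.05 s, during which the arm holds its last target. There are 200 camera calls.

## Working session

There is one attempt and no reset: what is moved stays moved. The work goes in short steps, Python scripts to look and compute and a shell command to move; the robot and the scene stay as the last step left them, time stands still between calls to the robot, and variables do not carry over. Pictures are saved under pics/ and viewed, at most 14 in all, crops included, and the job is handed in when it is done.

```bash
mkdir -p pics; ls; python3 - <<'E'
from cell import bot
import cv2,numpy as np
np.set_printoptions(precision=4,suppress=True)
s=bot.get_state();print(s)
for n in("scene","side","wrist"):
    f=bot.grab_frame(n);cv2.imwrite(f"pics/{n}0.png",f["frame"]);np.savez(f"{n}0.npz",**f)
    print(n,f["intrinsics"],f["origin"],f["orientation"],[k for k in f], (f["depth"]>0).mean())
E
```

```text
pics
{'time': 0.0, 'q': array([ 1.0875,  0.4942,  1.3461, -0.    ,  1.3025, -0.0955]), 'joint_vel': array([ 0.0003, -0.0006, -0.0016, -0.0001,  0.0006, -0.0026]), 'tau': array([ -0.0014, -87.8799, -38.186 ,   0.0706,   0.0529,  -0.    ]), 'tcp_pos': array([0.2362, 0.5783, 0.2134]), 'tool_rot': array([[-0.9258,  0.3781, -0.0005],
       [ 0.3781,  0.9258, -0.0011],
       [ 0.0001, -0.0012, -1.    ]]), 'ft_force': array([ 0.1509, -0.417 , -0.2965]), 'moment': array([ 0.0049, -0.0164,  0.0028]), 'finger_force': 0.0, 'finger_gap': 0.9974511062726964}
scene [[463.685    0.     319.2533]
 [  0.     463.685  201.4805]
 [  0.       0.       1.    ]] [-0.2672 -0.7356  1.2132] [[ 0.6762  0.5369 -0.5044]
 [-0.7367  0.4941 -0.4617]
 [ 0.0014  0.6838  0.7297]] ['frame', 'depth', 'intrinsics', 'origin', 'orientation'] 0.99609765625
side [[399.996    0.     320.3832]
 [  0.     399.996  199.3114]
 [  0.       0.       1.    ]] [0.5726 0.8907 0.8125] [[-0.9995 -0.0241  0.0216]
 [ 0.032  -0.6443  0.7641]
 [-0.0045  0.7644  0.6448]] ['frame', 'depth', 'intrinsics', 'origin', 'orientation'] 0.9959375
wrist [[309.7069   0.     317.6374]
 [  0.     309.7069 199.8306]
 [  0.       0.       1.    ]] [0.1627 0.6094 0.3829] [[ 0.3783 -0.8887 -0.2591]
 [ 0.9257  0.3628  0.1074]
 [-0.0014 -0.2805  0.9599]] ['frame', 'depth', 'intrinsics', 'origin', 'orientation'] 0.9959140625
```

View pics/scene0.png

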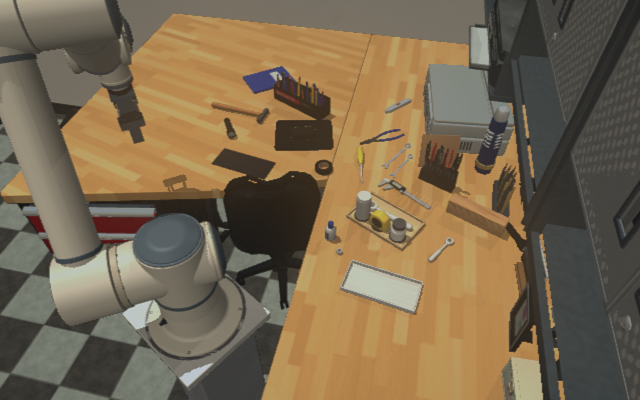

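View pics/side0.png

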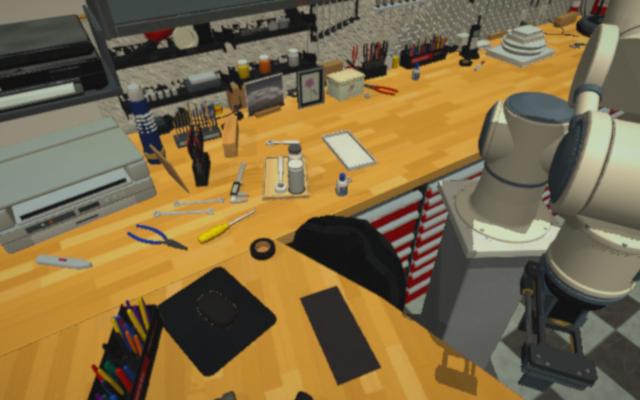

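The scene view shows the tidy at about (385,220): can (363,203), tape measure (380,220), jar (399,228). The bottle is at (330,230), the tray at (382,287), the mat at (244,163), and a small look-alike wrench at (441,249). The side view shows the mat at (340,335) and the tidy at (287,178). Next I measure with clouds and masks.

```bash
cat > h.py <<'E'
import numpy as np,cv2
np.set_printoptions(precision=4,suppress=True)
def cloud(f):
    K=f["intrinsics"];d=f["depth"];v,u=np.indices(d.shape)
    x=(u-K[0,2])/K[0,0];y=(v-K[1,2])/K[1,1]
    if 'wrist' in f:
        r=np.hypot(x,y)+1e-9;s=np.tan(np.minimum(r,1.45))/r;x=x*s;y=y*s
    P=np.stack([x*d,-y*d,-d],-1)
    W=P@f["orientation"].T+f["origin"];W[d<=0]=np.nan
    return W
def ray_plane(f,uv,z):
    K=f["intrinsics"];uv=np.atleast_2d(uv).astype(float)
    x=(uv[:,0]-K[0,2])/K[0,0];y=(uv[:,1]-K[1,2])/K[1,1]
    if 'wrist' in f:
        r=np.hypot(x,y)+1e-9;s=np.tan(r)/r;x=x*s;y=y*s
    D=np.stack([x,-y,-np.ones_like(x)],-1)@f["orientation"].T
    o=f["origin"];return o+D*((z-o[2])/D[:,2])[:,None]
def load(n):
    f=dict(np.load(n+".npz"))
    if 'wrist' in n: f['wrist']=1
    return f
def rect(p):
    (c,(w,h),a)=cv2.minAreaRect(np.asarray(p,np.float32)*1000)
    if w<h: a+=90;w,h=h,w
    return np.array(c),w,h,a  # a = direction of the long side, deg
E
python3 - <<'E'
from h import *
for n,pts in(("scene0",dict(can=(363,195),tape=(380,220),jar=(399,223),bottle=(330,232),tray=(382,287),mat=(244,163),rat=(405,217))),("side0",dict(can=(296,165),tray=(348,150),mat=(340,335),bottle=(342,185),rat=(281,180)))):
    f=load(n);W=cloud(f)
    for k,(u,v) in pts.items(): print(n,k,W[v,u],f["frame"][v,u])
    g=f["frame"].max(2)
    u,v=pts["mat"];m=(g<70).astype(np.uint8)
    c,l=cv2.connectedComponents(m);m=l==l[v,u];cs=np.argwhere(m)[:,::-1]
    print("mat",m.sum(),rect(ray_plane(f,cs,0.004)[:,:2]),np.nanmedian(W[m],0))
for n in ("scene0","side0"):
    f=load(n);W=cloud(f);
    im=cv2.resize(f["frame"][150:320,300:470] if n[1]=='c' else f["frame"][120:210,240:390],None,fx=4.6 if n[1]=='c' else 5,fy=3.5 if n[1]=='c' else 5,interpolation=cv2.INTER_CUBIC)
    cv2.imwrite(f"pics/{n}c.png",im[:600,:800])
E
```

```text
scene0 can [ 0.6183 -0.1218  0.1058] [174 192 190]
scene0 tape [ 0.6079 -0.2068  0.0546] [ 51 114 140]
scene0 jar [ 0.6223 -0.2697  0.0768] [74 84 92]
scene0 bottle [ 0.4656 -0.1127  0.0423] [109 122 128]
scene0 tray [ 0.4354 -0.3526  0.0034] [180 198 192]
scene0 mat [ 0.5249  0.3865 -0.0007] [41 52 62]
scene0 rat [ 0.7163 -0.2388  0.0033] [111 157 188]
mat 11596 (array([344.9766, 271.4635]), 840.8201293945312, 540.1526489257812, 101.58855628967285) [ 0.4619  0.2219 -0.0959]
side0 can [ 0.6182 -0.1151  0.1035] [189 213 209]
side0 tray [ 0.4351 -0.3458  0.0029] [190 215 209]
side0 mat [0.5168 0.4048 0.0047] [41 42 45]
side0 bottle [ 0.4778 -0.0826  0.047 ] [141 159 164]
side0 rat [ 0.6712 -0.15    0.0207] [156 179 186]
mat 3805 (array([522.9656, 391.8689]), 225.08535766601562, 95.3266372680664, 110.39982604980469) [0.5202 0.4059 0.0043]
```

View pics/scene0c.png

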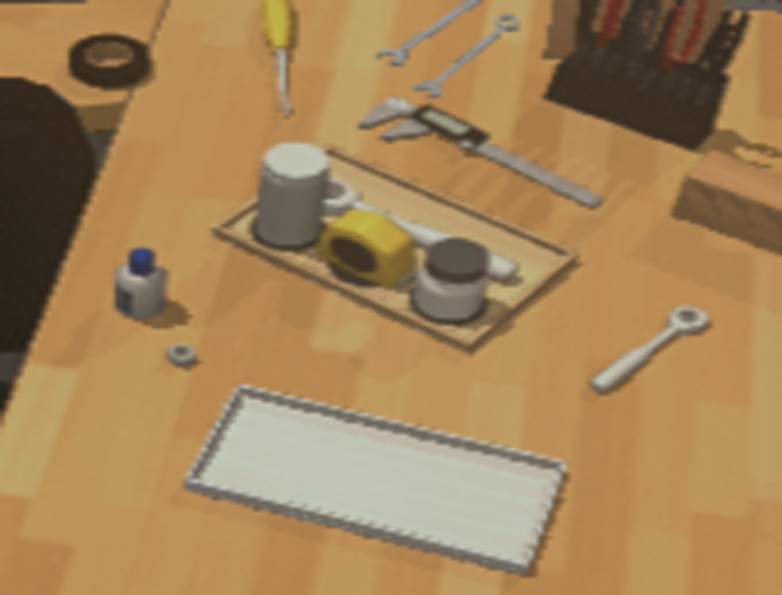

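The crop shows, in order along the tidy: can, tape measure, jar, with the ratchet behind and its head at the can end. The mat comes out at about (0.523, 0.392), 225 x 95 mm, which checks. Now the rest, from both views.

```bash
python3 - <<'E'
from h import *
for n in("scene0","side0"):
    f=load(n);W=cloud(f);hsv=cv2.cvtColor(f["frame"],cv2.COLOR_BGR2HSV)
    X,Y,Z=W[...,0],W[...,1],W[...,2]
    def box(a,b,c,d,e,g): return (X>a)&(X<b)&(Y>c)&(Y<d)&(Z>e)&(Z<g)
    print(n)
    for k,b in dict(can=(.55,.7,-.2,-.05,.095,.12),jar=(.55,.7,-.33,-.22,.06,.08),tape=(.55,.68,-.25,-.16,.05,.075),bottle=(.42,.53,-.15,-.05,.06,.1)).items():
        m=box(*b)
        if m.sum()<5: print(k,"none");continue
        p=W[m];(c,r)=cv2.minEnclosingCircle((p[:,:2]*1000).astype(np.float32))
        print(k,m.sum(),"zmed",np.median(p[:,2]),"z98",np.percentile(p[:,2],98),"circ",c,r,"rect",rect(p[:,:2]))
    # tray: bright low-saturation at z<0.03 
    m=box(.3,.6,-.5,-.2,-.01,.03)&(hsv[...,1]<60)
    c,l,st,_=cv2.connectedComponentsWithStats(m.astype(np.uint8));i=1+st[1:,4].argmax();m=l==i
    cs=np.argwhere(m)[:,::-1];print("tray",m.sum(),rect(ray_plane(f,cs,0.012)[:,:2]),np.median(Z[m]),np.percentile(Z[m],97))
    # ratchet
    m=box(.6,.75,-.33,-.08,.012,.035)&(hsv[...,1]<70)
    c,l,st,_=cv2.connectedComponentsWithStats(m.astype(np.uint8))
    for i in range(1,c):
        if st[i,4]>15: p=W[l==i];print("rat?",st[i],rect(p[:,:2]),np.median(p[:,2]))
E
```

```text
scene0
can 136 zmed 0.1042493678892642 z98 0.10992939035996052 circ (619.6326904296875, -125.17163848876953) 25.768798828125 rect (array([ 618.6778, -125.1569]), 48.36031723022461, 45.59355926513672, 142.07751083374023)
jar 143 zmed 0.0721587996657207 z98 0.07810744707571468 circ (623.884521484375, -255.60824584960938) 35.077510833740234 rect (array([ 628.4058, -258.3426]), 65.2431869506836, 43.361045837402344, 78.49006652832031)
tape 162 zmed 0.060948619844255814 z98 0.07360838137224386 circ (621.0902099609375, -209.43215942382812) 41.8991584777832 rect (array([ 622.5328, -209.2584]), 81.77901458740234, 38.879905700683594, 96.86705589294434)
bottle 37 zmed 0.07129548670507901 z98 0.07948270626698105 circ (473.7442932128906, -106.65119934082031) 9.122932434082031 rect (array([ 473.8011, -106.8632]), 17.31226348876953, 16.34546661376953, 43.81825256347656)
tray 2494 (array([ 433.4704, -349.5614]), 229.958740234375, 118.46648406982422, 111.05400466918945) 0.003227282252504682 0.016575536647451528
rat? [371 201  28  20 105] (array([ 670.8479, -174.3523]), 110.8244400024414, 33.223941802
[... 1049 characters left out ...]
595]), 40.04660415649414, 31.235258102416992, 89.89227294921875)
bottle 40 zmed 0.07226580149900536 z98 0.07935540265959974 circ (477.5406494140625, -95.88105773925781) 9.998882293701172 rect (array([476.9633, -95.958 ]), 18.792715072631836, 14.8372163772583, 20.547164916992188)
tray 1110 (array([ 436.2935, -341.9559]), 241.30679321289062, 113.94662475585938, 111.27433586120605) 0.003632446469328643 0.015561039843219425
rat? [275 157  11  35 202] (array([ 675.0631, -186.1839]), 178.9967041015625, 32.157230377197266, 91.81614518165588) 0.022694594809476887
rat? [289 185  14   8  78] (array([ 624.399 , -102.1439]), 43.606170654296875, 15.734576225280762, 168.3815155029297) 0.022693206224701334
```

View pics/side0c.png

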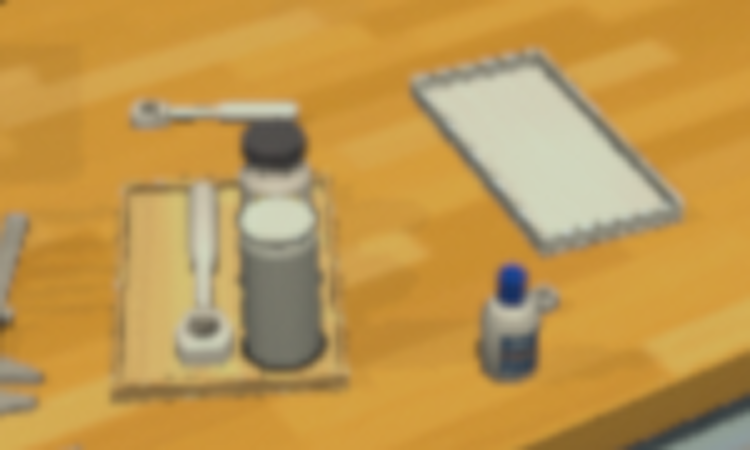

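The side crop shows the tidy square-on, with the can in front, the jar behind and the ratchet to the left with its head near the can. The two views agree to about 7 mm, so the wrist camera will do the fine measurement. I'll make a planner that prints row values, then move over the tidy.

```bash
cat > go.py <<'E'
import sys,numpy as np
from cell import bot
# waypoints "x y z yawdeg" (yaw of tool x axis in world) -> per-row values to type
p=None
for a in sys.argv[1:]:
    x,y,z,yw=[float(t) for t in a.split()]
    if p is None:
        s=bot.get_state();p=s["tcp_pos"];R=s["tool_rot"];yaw=np.arctan2(R[1,0],R[0,0])
        print("t%.1f"%s["time"],"tcp",np.round(p,4),"yaw %.1f tilt %.4f %.4f"%(np.degrees(yaw),R[0,2],R[1,2]))
    D=np.array([x,y,z])-p;dy=(np.radians(yw)-yaw+np.pi)%(2*np.pi)-np.pi
    if abs(dy)<.004: dy=0
    n=max(1,int(np.ceil(max(np.linalg.norm(D)/.038,abs(dy)/.115))))
    while 1:
        M=np.zeros((2,2))
        for k in range(n):
            t=yaw+dy*k/n;c,s_=np.cos(t),np.sin(t);M+=np.array([[c,s_],[s_,-c]])
        d=np.linalg.solve(M,D[:2])
        if np.hypot(np.hypot(*d),D[2]/n)<.0405: break
        n+=1
    print(n,"x [%.4f,%.4f,%.4f,0,0,%.4f]"%(*d,-D[2]/n,-dy/n));p=np.array([x,y,z]);yaw=yaw+dy
E
python3 go.py "0.60 -0.20 0.27 92.8"
```

```text
t0.1 tcp [0.2362 0.5783 0.2135] yaw 157.8 tilt -0.0004 -0.0008
23 x [-0.0386,-0.0080,-0.0025,0,0,0.0493]
```

The rows are not in the units I measure in: shifts go in units of 50 mm. I convert before sending: -0.0386 m is -0.772, -0.008 m is -0.16.

```bash

python3 -m crank '[[[-0.772, -0.16, -0.05, 0, 0, 0.0493], [-0.772, -0.16, -0.05, 0, 0, 0.0493], [-0.772, -0.16, -0.05, 0, 0, 0.0493], [-0.772, -0.16, -0.05, 0, 0, 0.0493], [-0.772, -0.16, -0.05, 0, 0, 0.0493], [-0.772, -0.16, -0.05, 0, 0, 0.0493], [-0.772, -0.16, -0.05, 0, 0, 0.0493], [-0.772, -0.16, -0.05, 0, 0, 0.0493]]]' 0.9
python3 go.py "0.60 -0.20 0.27 92.8"
```

```text
time: 0.82
tcp_pos: [0.4635, 0.3601, 0.2339]
tool_rot: [[-0.708, 0.707, -0.0], [0.707, 0.708, -0.0], [0.0, -0.0, -1.0]]
ft_force: [0.5, 0.7, 0.4]
finger_gap: 0.902
finger_force: 0.0
t0.8 tcp [0.4635 0.3601 0.2339] yaw 135.0 tilt -0.0001 -0.0001
16 x [-0.0361,-0.0074,-0.0023,0,0,0.0461]
```

```bash

cat > snap.py <<'E'
import sys,numpy as np,cv2
from cell import bot
n,o=sys.argv[1:3];f=bot.grab_frame(n);np.savez(o+".npz",**f);cv2.imwrite("pics/"+o+".png",f["frame"]);s=bot.get_state();print(s["time"],s["tcp_pos"],f["origin"])
E
python3 snap.py wrist wristm
python3 -m crank '[[[-0.722, -0.148, -0.046, 0, 0, 0.0461], [-0.722, -0.148, -0.046, 0, 0, 0.0461], [-0.722, -0.148, -0.046, 0, 0, 0.0461], [-0.722, -0.148, -0.046, 0, 0, 0.0461], [-0.722, -0.148, -0.046, 0, 0, 0.0461], [-0.722, -0.148, -0.046, 0, 0, 0.0461], [-0.722, -0.148, -0.046, 0, 0, 0.0461], [-0.722, -0.148, -0.046, 0, 0, 0.0461]]]' >/dev/null
python3 -m crank '[[[-0.722, -0.148, -0.046, 0, 0, 0.0461], [-0.722, -0.148, -0.046, 0, 0, 0.0461], [-0.722, -0.148, -0.046, 0, 0, 0.0461], [-0.722, -0.148, -0.046, 0, 0, 0.0461], [-0.722, -0.148, -0.046, 0, 0, 0.0461], [-0.722, -0.148, -0.046, 0, 0, 0.0461], [-0.722, -0.148, -0.046, 0, 0, 0.0461], [-0.722, -0.148, -0.046, 0, 0, 0.0461]]]'
python3 -m crank '[[[0, 0, 0, 0, 0, 0], [0, 0, 0, 0, 0, 0]]]'
python3 snap.py wrist wrist1
```

```text
0.8667 [0.46751817 0.35507929 0.23433662] [0.40740929 0.41725758 0.40338525]
time: 2.2
tcp_pos: [0.5996, -0.1999, 0.2706]
tool_rot: [[-0.049, 0.999, -0.0], [0.999, 0.049, 0.0], [0.0, -0.0, -1.0]]
ft_force: [0.2, 0.5, 1.1]
finger_gap: 0.899
finger_force: 0.0
time: 2.37
tcp_pos: [0.5995, -0.1999, 0.2704]
tool_rot: [[-0.048, 0.999, -0.0], [0.999, 0.048, 0.0], [0.0, -0.0, -1.0]]
ft_force: [1.1, 0.5, -0.0]
finger_gap: 0.902
finger_force: 0.0
2.4167 [ 0.59953803 -0.19850682  0.27035017] [ 0.59594428 -0.11946775  0.43992322]
```

View pics/wrist1.png

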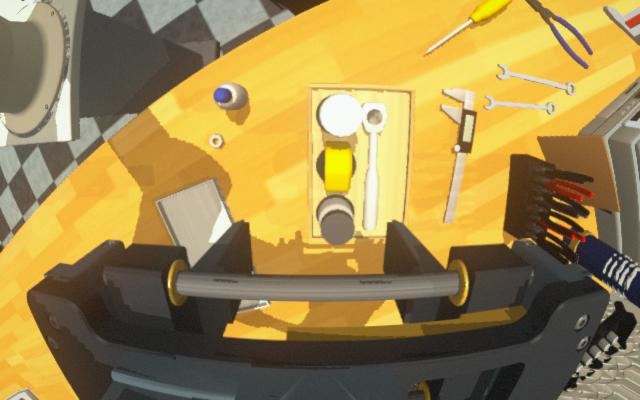

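View pics/wristm.png

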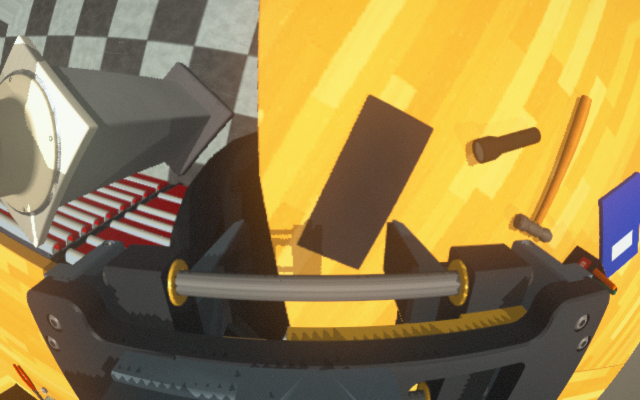

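The wrist view shows the can top (340,115), tape (338,167), jar lid (337,222), ratchet (372,165) and the tidy's corners near (309,86), (413,92) and (411,238). The second picture has the mat centred near (366,182). I'll measure these.

```bash
cat > meas.py <<'E'
from h import *
f=load("wrist1");W=cloud(f);fr=f["frame"];hsv=cv2.cvtColor(fr,cv2.COLOR_BGR2HSV);Z=W[...,2];v,u=np.indices(Z.shape)
def med(m): return np.median(W[m],0)
def pix(m): return np.argwhere(m)[:,::-1]
win=lambda a,b,c,d:(u>a)&(u<b)&(v>c)&(v<d)
cx=lambda p:cv2.minEnclosingCircle((p[:,:2]*1000).astype(np.float32))
for k,w,z in(("can",win(315,365,90,140),.106),("jar",win(315,360,185,243),.074)):
    m=w&(abs(Z-z)<.008);zt=np.median(Z[m]);m=w&(abs(Z-zt)<.005);m=cv2.morphologyEx(m.astype(np.uint8),cv2.MORPH_OPEN,np.ones((3,3)))>0
    p=ray_plane(f,pix(m),zt);print(k,m.sum(),"ztop",zt,cx(p),rect(p[:,:2]),"mean",p.mean(0)*1000)
y=win(310,365,140,200)&(hsv[...,0]>20)&(hsv[...,0]<35)&(hsv[...,1]>170)
m=y&(abs(Z-.069)<.008);zt=np.median(Z[m]);print("tape top",m.sum(),zt,rect(ray_plane(f,pix(m),zt)[:,:2]))
r=win(358,390,98,234)&(Z>.017)&(Z<.04)
m=cv2.morphologyEx(r.astype(np.uint8),cv2.MORPH_OPEN,np.ones((3,3)))>0
c,l,st,_=cv2.connectedComponentsWithStats(m.astype(np.uint8));m=l==1+st[1:,4].argmax()
zt=np.median(Z[m]);p=ray_plane(f,pix(m),zt);print("rat",m.sum(),zt,rect(p[:,:2]),p.min(0),p.max(0))
hd=m&(v>140);p=ray_plane(f,pix(hd),zt);print("handle",rect(p[:,:2]))
for name,cs,z in(("tidy",[(309,86),(413,92),(411,238),(309,236)],.014),):
    print(name,ray_plane(f,cs,z)[:,:2])
tt=win(295,425,70,245)&(Z>.009)&(Z<.02);print("tidy rim",tt.sum(),rect(W[tt][:,:2]))
print("bottle",np.median(W[win(216,228,88,102)],0))
f=load("wristm");g=f["frame"].max(2);
m=(g<75).astype(np.uint8);m[:, :285]=0;m[270:]=0;m[:,440:]=0
c,l=cv2.connectedComponents(cv2.morphologyEx(m,cv2.MORPH_OPEN,np.ones((5,5))));m=l==l[180,366];print("mat",m.sum(),rect(ray_plane(f,pix(m),.004)[:,:2]),np.median(cloud(f)[m],0), ray_plane(f,[(370,95),(433,128),(359,269),(297,244)],.004)[:,:2])
E
python3 meas.py
```

```text
can 1426 ztop 0.10470402457996852 ((621.3436279296875, -121.7335205078125), 23.459266662597656) (array([ 621.2542, -121.8376]), 45.6462287902832, 44.19753646850586, 93.5819022655487) mean [ 621.1253 -121.5297  104.704 ]
jar 861 ztop 0.07272110780947216 ((627.461181640625, -263.262939453125), 22.78917694091797) (array([ 627.8602, -262.8322]), 42.53847885131836, 39.850765228271484, 2.6637115478515625) mean [ 627.4345 -262.96     72.7211]
tape top 699 0.06451061949627357 (array([ 623.4147, -189.4467]), 39.04390335083008, 33.5423583984375, 93.0052592754364)
rat 1733 0.021629225360724758 (array([ 676.672 , -192.7792]), 183.21202087402344, 33.0125846862793, 93.9818696975708) [ 0.6543 -0.2846  0.0216] [ 0.6884 -0.1008  0.0216]
handle (array([ 676.0768, -219.5873]), 129.75697326660156, 21.423532485961914, 93.08592796325684)
tidy [[ 0.582  -0.0848]
 [ 0.7264 -0.0815]
 [ 0.7482 -0.2985]
 [ 0.5912 -0.3009]]
tidy rim 2403 (array([ 659.7277, -192.0674]), 229.51698303222656, 151.07284545898438, 92.83448028564453)
bottle [ 0.4804 -0.1016  0.0758]
mat 256000 (array([738.0789, 148.9069]), 3268.992919921875, 1509.366943359375, 44.438995361328125) [nan nan nan] [[0.4383 0.4805]
 [0.5281 0.5147]
 [0.608  0.3026]
 [0.5153 0.2678]]
```

```bash
python3 go.py "0.6213 -0.1216 0.17 92.8" "0.6213 -0.1216 0.065 92.8"
```

```text
t2.4 tcp [ 0.5995 -0.1985  0.2704] yaw 92.9 tilt -0.0006 0.0005
4 x [0.0189,0.0064,0.0251,0,0,0.0000]
3 x [0.0000,0.0000,0.0350,0,0,0.0000]
```

```bash

python3 -m crank '[[[0.378, 0.128, 0.502, 0, 0, 0], [0.378, 0.128, 0.502, 0, 0, 0], [0.378, 0.128, 0.502, 0, 0, 0], [0.378, 0.128, 0.502, 0, 0, 0], [0, 0, 0, 0, 0, 0], [0, 0, 0, 0, 0, 0]]]' 0.9
python3 go.py "0.6213 -0.1216 0.065 92.8" "0.6213 -0.1216 0.16 92.8"
```

```text
time: 2.92
tcp_pos: [0.6209, -0.119, 0.1692]
tool_rot: [[-0.054, 0.999, -0.003], [0.999, 0.054, 0.001], [0.001, -0.003, -1.0]]
ft_force: [0.3, -0.6, 0.7]
finger_gap: 0.902
finger_force: 0.0
t2.9 tcp [ 0.6209 -0.119   0.1692] yaw 93.1 tilt -0.0028 0.0009
3 x [-0.0009,0.0001,0.0347,0,0,0.0019]
3 x [0.0000,0.0000,-0.0317,0,0,0.0000]
```

```bash

python3 -m crank '[[[0, 0, 0, 0, 0, 0], [0, 0, 0, 0, 0, 0], [0, 0, 0, 0, 0, 0], [0, 0, 0, 0, 0, 0]]]' | sed -n 1,3p
python3 go.py "0.6213 -0.1216 0.065 92.8"
```

```text
time: 3.25
tcp_pos: [0.6218, -0.122, 0.1713]
tool_rot: [[-0.05, 0.999, 0.001], [0.999, 0.05, -0.0], [-0.001, 0.001, -1.0]]
t3.2 tcp [ 0.6218 -0.122   0.1713] yaw 92.9 tilt 0.0015 -0.0005
3 x [0.0001,-0.0002,0.0354,0,0,0.0000]
```

```bash

python3 -m crank '[[[0, 0, 0.708, 0, 0, 0], [0, 0, 0.708, 0, 0, 0], [0, 0, 0.708, 0, 0, 0], [0, 0, 0, 0, 0, 0], [0, 0, 0, 0, 0, 0], [0, 0, 0, 0, 0, 0]]]' | sed -n 2,2p
python3 -m crank '[[[0, 0, 0, 0, 0, 0], [0, 0, 0, 0, 0, 0], [0, 0, 0, 0, 0, 0], [0, 0, 0, 0, 0, 0], [0, 0, 0, 0, 0, 0], [0, 0, 0, 0, 0, 0], [0, 0, 0, 0, 0, 0], [0, 0, 0, 0, 0, 0]]]' 0 25
python3 go.py "0.6213 -0.1216 0.16 92.8" "0.4091 -0.2788 0.16 111.1" "0.4091 -0.2788 0.0627 111.1"
```

```text
tcp_pos: [0.6226, -0.1218, 0.0661]
time: 4.42
tcp_pos: [0.6217, -0.1214, 0.0646]
tool_rot: [[-0.051, 0.999, 0.0], [0.999, 0.051, -0.0], [-0.0, 0.0, -1.0]]
ft_force: [-1.3, 0.4, 6.2]
finger_gap: 0.542
finger_force: 25.0
t4.4 tcp [ 0.6217 -0.1214  0.0646] yaw 92.9 tilt 0.0003 -0.0002
3 x [-0.0001,-0.0001,-0.0318,0,0,0.0000]
7 x [-0.0165,-0.0341,-0.0000,0,0,-0.0453]
3 x [0.0000,0.0000,0.0324,0,0,0.0000]
```

```bash

python3 -m crank '[[[0, 0, -0.64, 0, 0, 0], [0, 0, -0.64, 0, 0, 0], [0, 0, -0.64, 0, 0, 0], [-0.33, -0.682, 0, 0, 0, -0.0453], [-0.33, -0.682, 0, 0, 0, -0.0453], [-0.33, -0.682, 0, 0, 0, -0.0453], [-0.33, -0.682, 0, 0, 0, -0.0453], [-0.33, -0.682, 0, 0, 0, -0.0453]]]' >/dev/null
python3 -m crank '[[[-0.33, -0.682, 0, 0, 0, -0.0453], [-0.33, -0.682, 0, 0, 0, -0.0453], [0, 0, 0, 0, 0, 0], [0, 0, 0, 0, 0, 0], [0, 0, 0, 0, 0, 0], [0, 0, 0, 0, 0, 0]]]'
python3 snap.py wrist wrist2
python3 go.py "0.4091 -0.2788 0.0627 111.1"
```

```text
time: 5.58
tcp_pos: [0.41, -0.278, 0.1601]
tool_rot: [[-0.36, 0.933, 0.0], [0.933, 0.36, 0.0], [0.0, 0.0, -1.0]]
ft_force: [-0.2, 0.0, -1.6]
finger_gap: 0.539
finger_force: 25.0
5.6333 [ 0.41003758 -0.2778044   0.16006122] [ 0.38148613 -0.20273358  0.32962312]
t5.6 tcp [ 0.41   -0.2778  0.1601] yaw 111.1 tilt 0.0001 0.0001
3 x [-0.0002,-0.0004,0.0325,0,0,0.0000]
```

View pics/wrist2.png

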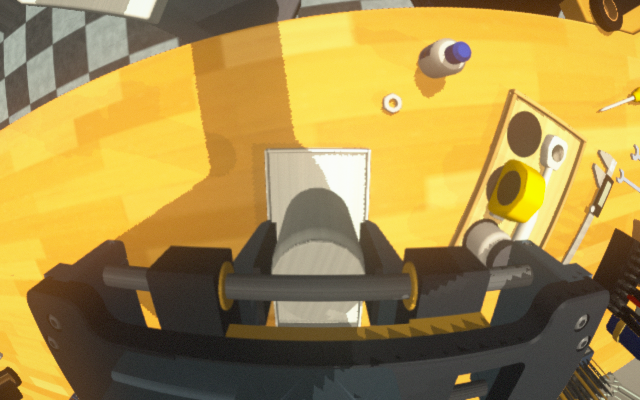

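The can is held over the tray, whose near corners are at (265,149) and (369,150), and its disc in the tidy is empty. I'll check the tray corners.

```bash
python3 - <<'E'
from h import *
f=load("wrist2");print(ray_plane(f,[(265,149),(369,150)],.016)[:,:2], cloud(f)[[175,160],[330,300]])
print(ray_plane(f,[(524,133)],.006))
E
```

```text
[[ 0.3444 -0.2573]
 [ 0.4443 -0.2199]] [[ 0.4184 -0.2617  0.0004]
 [ 0.3822 -0.2577  0.0018]]
[[ 0.6192 -0.1217  0.006 ]]
```

Everything agrees to within 2 mm, so I'll place the can.

```bash

python3 -m crank '[[[0, 0, 0.72, 0, 0, 0], [0, 0, 0.72, 0, 0, 0], [0, 0, 0.36, 0, 0, 0], [0, 0, 0.146, 0, 0, 0], [0, 0, 0, 0, 0, 0], [0, 0, 0, 0, 0, 0], [0, 0, 0, 0, 0, 0], [0, 0, 0, 0, 0, 0]]]' 
python3 -m crank '[[[0, 0, 0, 0, 0, 0], [0, 0, 0, 0, 0, 0], [0, 0, 0, 0, 0, 0], [0, 0, 0, 0, 0, 0], [0, 0, 0, 0, 0, 0], [0, 0, 0, 0, 0, 0], [0, 0, 0, 0, 0, 0]]]' 0.8 
python3 go.py "0.4091 -0.2788 0.17 111.1" "0.6247 -0.1937 0.14 92.8" "0.6247 -0.1937 0.036 92.8"
```

```text
time: 6.3
tcp_pos: [0.41, -0.2787, 0.0635]
tool_rot: [[-0.36, 0.933, 0.001], [0.933, 0.36, -0.001], [-0.001, 0.001, -1.0]]
ft_force: [-0.8, -0.1, -1.0]
finger_gap: 0.541
finger_force: 25.0
time: 6.88
tcp_pos: [0.4093, -0.2785, 0.0628]
tool_rot: [[-0.36, 0.933, -0.0], [0.933, 0.36, 0.0], [0.0, -0.0, -1.0]]
ft_force: [-0.7, 0.0, -1.7]
finger_gap: 0.798
finger_force: 0.0
t6.9 tcp [ 0.4093 -0.2785  0.0628] yaw 111.1 tilt -0.0000 0.0000
3 x [-0.0001,-0.0001,-0.0357,0,0,0.0000]
7 x [0.0048,0.0329,0.0043,0,0,0.0456]
3 x [0.0000,0.0000,0.0347,0,0,0.0000]
```

```bash

python3 -m crank '[[[0, 0, -0.714, 0, 0, 0], [0, 0, -0.714, 0, 0, 0], [0, 0, -0.714, 0, 0, 0], [0.096, 0.658, 0.086, 0, 0, 0.0456], [0.096, 0.658, 0.086, 0, 0, 0.0456], [0.096, 0.658, 0.086, 0, 0, 0.0456], [0.096, 0.658, 0.086, 0, 0, 0.0456], [0.096, 0.658, 0.086, 0, 0, 0.0456]]]' >/dev/null
python3 -m crank '[[[0.096, 0.658, 0.086, 0, 0, 0.0456], [0.096, 0.658, 0.086, 0, 0, 0.0456], [0, 0, 0, 0, 0, 0], [0, 0, 0, 0, 0, 0], [0, 0, 0, 0, 0, 0], [0, 0, 0, 0, 0, 0]]]'
python3 go.py "0.6247 -0.1937 0.036 92.8"
```

```text
time: 8.05
tcp_pos: [0.624, -0.1936, 0.1399]
tool_rot: [[-0.049, 0.999, -0.001], [0.999, 0.049, 0.0], [0.0, -0.001, -1.0]]
ft_force: [-0.5, -0.3, -0.5]
finger_gap: 0.801
finger_force: 0.0
t8.1 tcp [ 0.624  -0.1936  0.1399] yaw 92.8 tilt -0.0006 0.0001
3 x [-0.0000,0.0002,0.0346,0,0,0.0000]
```

```bash

python3 -m crank '[[[0, 0.014, 0.692, 0, 0, 0], [0, 0, 0.692, 0, 0, 0], [0, 0, 0.692, 0, 0, 0], [0, 0, 0, 0, 0, 0], [0, 0, 0, 0, 0, 0], [0, 0, 0, 0, 0, 0]]]'|sed -n 2,2p
python3 -m crank '[[[0, 0, 0, 0, 0, 0], [0, 0, 0, 0, 0, 0], [0, 0, 0, 0, 0, 0], [0, 0, 0, 0, 0, 0], [0, 0, 0, 0, 0, 0], [0, 0, 0, 0, 0, 0], [0, 0, 0, 0, 0, 0], [0, 0, 0, 0, 0, 0]]]' 0 25
python3 go.py "0.6247 -0.1937 0.14 92.8" "0.435 -0.346 0.14 111.1" "0.435 -0.346 0.034 111.1"
```

```text
tcp_pos: [0.6262, -0.194, 0.0381]
time: 9.22
tcp_pos: [0.6256, -0.1933, 0.0362]
tool_rot: [[-0.049, 0.999, 0.0], [0.999, 0.049, -0.0], [-0.0, 0.0, -1.0]]
ft_force: [-1.0, 0.2, 3.6]
finger_gap: 0.372
finger_force: 24.9
t9.2 tcp [ 0.6256 -0.1933  0.0362] yaw 92.8 tilt 0.0001 -0.0000
3 x [-0.0001,-0.0003,-0.0346,0,0,0.0000]
7 x [-0.0164,-0.0308,-0.0000,0,0,-0.0456]
3 x [0.0000,0.0000,0.0353,0,0,0.0000]
```

```bash

python3 -m crank '[[[0, 0, -0.76, 0, 0, 0], [0, 0, -0.76, 0, 0, 0], [0, 0, -0.76, 0, 0, 0], [-0.328, -0.616, 0, 0, 0, -0.0456], [-0.328, -0.616, 0, 0, 0, -0.0456], [-0.328, -0.616, 0, 0, 0, -0.0456], [-0.328, -0.616, 0, 0, 0, -0.0456], [-0.328, -0.616, 0, 0, 0, -0.0456]]]' >/dev/null
python3 -m crank '[[[-0.328, -0.616, 0, 0, 0, -0.0456], [-0.328, -0.616, 0, 0, 0, -0.0456], [0, 0, 0, 0, 0, 0], [0, 0, 0, 0, 0, 0], [0, 0, 0, 0, 0, 0], [0, 0, 0, 0, 0, 0]]]'
python3 go.py "0.435 -0.346 0.0342 111.1"
```

```text
time: 10.38
tcp_pos: [0.4362, -0.3447, 0.1499]
tool_rot: [[-0.36, 0.933, -0.0], [0.933, 0.36, 0.0], [0.0, 0.0, -1.0]]
ft_force: [-0.4, 0.5, -2.3]
finger_gap: 0.371
finger_force: 24.9
t10.4 tcp [ 0.4362 -0.3447  0.1499] yaw 111.1 tilt -0.0001 0.0003
4 x [-0.0002,-0.0004,0.0289,0,0,0.0000]
```

```bash

python3 -m crank '[[[-0.016, -0.032, 0.76, 0, 0, 0], [0, 0, 0.76, 0, 0, 0], [0, 0, 0.6, 0, 0, 0], [0, 0, 0.194, 0, 0, 0], [0, 0, 0, 0, 0, 0], [0, 0, 0, 0, 0, 0], [0, 0, 0, 0, 0, 0], [0, 0, 0, 0, 0, 0]]]' |sed -n 2,4p
python3 -m crank '[[[0, 0, 0, 0, 0, 0], [0, 0, 0, 0, 0, 0], [0, 0, 0, 0, 0, 0], [0, 0, 0, 0, 0, 0], [0, 0, 0, 0, 0, 0], [0, 0, 0, 0, 0, 0], [0, 0, 0, 0, 0, 0]]]' 0.7 
python3 go.py "0.435 -0.346 0.15 111.1" "0.6278 -0.2645 0.14 92.8" "0.6278 -0.2645 0.055 92.8"
```

```text
tcp_pos: [0.4353, -0.3468, 0.0353]
tool_rot: [[-0.36, 0.933, 0.001], [0.933, 0.36, -0.001], [-0.001, 0.001, -1.0]]
ft_force: [0.5, -0.2, -2.5]
time: 11.63
tcp_pos: [0.4345, -0.3467, 0.0343]
tool_rot: [[-0.36, 0.933, -0.0], [0.933, 0.36, -0.0], [-0.0, -0.0, -1.0]]
ft_force: [0.6, 0.2, 0.3]
finger_gap: 0.704
finger_force: 0.0
t11.6 tcp [ 0.4345 -0.3467  0.0343] yaw 111.1 tilt -0.0000 -0.0000
4 x [0.0001,0.0002,-0.0289,0,0,0.0000]
6 x [0.0058,0.0346,0.0017,0,0,0.0532]
3 x [0.0000,0.0000,0.0283,0,0,0.0000]
```

```bash

python3 -m crank '[[[0, 0, -0.578, 0, 0, 0], [0, 0, -0.578, 0, 0, 0], [0, 0, -0.578, 0, 0, 0], [0, 0, -0.578, 0, 0, 0], [0.116, 0.692, 0.034, 0, 0, 0.0532], [0.116, 0.692, 0.034, 0, 0, 0.0532], [0.116, 0.692, 0.034, 0, 0, 0.0532], [0.116, 0.692, 0.034, 0, 0, 0.0532]]]' 0.75 >/dev/null
python3 -m crank '[[[0.116, 0.692, 0.034, 0, 0, 0.0532], [0.116, 0.692, 0.034, 0, 0, 0.0532], [0, 0, 0, 0, 0, 0], [0, 0, 0, 0, 0, 0], [0, 0, 0, 0, 0, 0], [0, 0, 0, 0, 0, 0], [0, 0, 0, 0, 0, 0]]]'
python3 snap.py wrist wrist3
python3 go.py "0.6278 -0.2645 0.055 92.8"
```

```text
time: 12.88
tcp_pos: [0.6266, -0.2653, 0.1399]
tool_rot: [[-0.048, 0.999, -0.0], [0.999, 0.048, 0.0], [0.0, -0.0, -1.0]]
ft_force: [-0.8, -0.1, 0.3]
finger_gap: 0.748
finger_force: 0.0
12.9333 [ 0.62670305 -0.26531699  0.13999444] [ 0.6230642  -0.18482768  0.30943863]
t12.9 tcp [ 0.6267 -0.2653  0.14  ] yaw 92.8 tilt -0.0001 -0.0000
3 x [0.0003,0.0004,0.0283,0,0,0.0000]
```

View pics/wrist3.png

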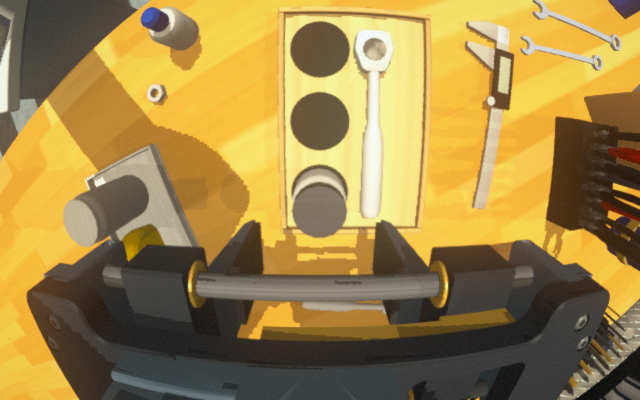

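The can and tape measure are in the tray. The tidy holds the jar at (319,207) and the ratchet from (375,48) to (370,217), with empty discs at (320,49) and (320,121). I'll refine disc and ratchet positions from this second wrist place.

```bash
python3 - <<'E'
from h import *
f=load("wrist3");fr=f["frame"];W=cloud(f);Z=W[...,2];v,u=np.indices(Z.shape);hsv=cv2.cvtColor(fr,cv2.COLOR_BGR2HSV)
d=((fr.max(2)<80)&(u>280)&(u<360)&(v<155)).astype(np.uint8);c,l,st,_=cv2.connectedComponentsWithStats(d)
for i in range(1,c):
    if st[i,4]>500:
        m=l==i;p=ray_plane(f,np.argwhere(m)[:,::-1],.006)[:,:2]*1000;print("disc",cv2.minEnclosingCircle(p.astype(np.float32)),p.mean(0),"z",np.nanmedian(Z[m]))
m=((u>350)&(u<398)&(v>22)&(v<222)&(hsv[...,1]<90)).astype(np.uint8);m=cv2.morphologyEx(m,cv2.MORPH_OPEN,np.ones((3,3)));c,l,st,_=cv2.connectedComponentsWithStats(m);m=l==1+st[1:,4].argmax()
for z in(.020,.027):print("rat",rect(ray_plane(f,np.argwhere(m)[:,::-1],z)[:,:2]))
h=m&(v>110);print("handle z",np.median(Z[h]),rect(ray_plane(f,np.argwhere(h)[:,::-1],.022)[:,:2]),[int(np.median(Z[m&(v>a)&(v<a+20)])*1e4) for a in(40,80,100,120,160,190)])
m=(u>285)&(u<355)&(v>178)&(v<245)&(abs(Z-.074)<.006);p=ray_plane(f,np.argwhere(m)[:,::-1],.074)[:,:2]*1000;print("jar",np.median(Z[m]),cv2.minEnclosingCircle(p.astype(np.float32)),p.mean(0))
E
```

```text
rat (array([ 673.8964, -193.4698]), 183.30308532714844, 37.84711837768555, 92.1562511920929)
rat (array([ 672.6675, -193.2608]), 178.86984252929688, 36.931827545166016, 92.15658783912659)Traceback (most recent call last):
  File "<stdin>", line 9, in <module>
ValueError: cannot convert float NaN to integer
```

```bash

python3 -m crank '[[[0.012, 0.02, 0.566, 0, 0, 0], [0, 0, 0.566, 0, 0, 0], [0, 0, 0.566, 0, 0, 0], [0, 0, 0, 0, 0, 0], [0, 0, 0, 0, 0, 0], [0, 0, 0, 0, 0, 0]]]'|sed -n 2,2p
python3 -m crank '[[[0, 0, 0, 0, 0, 0], [0, 0, 0, 0, 0, 0], [0, 0, 0, 0, 0, 0], [0, 0, 0, 0, 0, 0], [0, 0, 0, 0, 0, 0], [0, 0, 0, 0, 0, 0], [0, 0, 0, 0, 0, 0], [0, 0, 0, 0, 0, 0]]]' 0 20
python3 go.py "0.6278 -0.2645 0.155 92.8" "0.4609 -0.4132 0.155 111.1"
```

```text
tcp_pos: [0.629, -0.2648, 0.0565]
time: 14.1
tcp_pos: [0.6287, -0.2644, 0.0556]
tool_rot: [[-0.049, 0.999, 0.001], [0.999, 0.049, -0.001], [-0.001, 0.001, -1.0]]
ft_force: [-1.0, 0.6, 7.9]
finger_gap: 0.485
finger_force: 20.0
t14.1 tcp [ 0.6287 -0.2644  0.0556] yaw 92.8 tilt 0.0008 -0.0006
3 x [-0.0000,-0.0003,-0.0331,0,0,0.0000]
6 x [-0.0194,-0.0320,-0.0000,0,0,-0.0532]
```

The rows are not in the units I measure in: shifts go in units of 50 mm. I convert before sending: -0.033 m is -0.66, -0.032 m is -0.64.

```bash

python3 -m crank '[[[0, 0, -0.66, 0, 0, 0], [0, 0, -0.66, 0, 0, 0], [0, 0, -0.66, 0, 0, 0], [-0.388, -0.64, 0, 0, 0, -0.0532], [-0.388, -0.64, 0, 0, 0, -0.0532], [-0.388, -0.64, 0, 0, 0, -0.0532], [-0.388, -0.64, 0, 0, 0, -0.0532], [-0.388, -0.64, 0, 0, 0, -0.0532]]]' >/dev/null
python3 -m crank '[[[-0.388, -0.64, 0, 0, 0, -0.0532], [0, 0, 0, 0, 0, 0], [0, 0, 0, 0, 0, 0], [0, 0, 0, 0, 0, 0], [0, 0, 0, 0, 0, 0], [0, 0, 0, 0, 0, 0]]]'
python3 go.py "0.4609 -0.4132 0.0536 111.1"
```

```text
time: 15.27
tcp_pos: [0.4621, -0.4119, 0.1538]
tool_rot: [[-0.361, 0.933, -0.0], [0.933, 0.361, 0.0], [0.0, 0.0, -1.0]]
ft_force: [0.4, 0.5, -1.5]
finger_gap: 0.488
finger_force: 20.0
t15.3 tcp [ 0.4621 -0.4119  0.1538] yaw 111.2 tilt -0.0000 0.0002
3 x [-0.0003,-0.0005,0.0334,0,0,0.0000]
```

```bash

python3 -m crank '[[[-0.016, -0.03, 0.76, 0, 0, 0], [0, 0, 0.76, 0, 0, 0], [0, 0, 0.32, 0, 0, 0], [0, 0, 0.16, 0, 0, 0], [0, 0, 0, 0, 0, 0], [0, 0, 0, 0, 0, 0], [0, 0, 0, 0, 0, 0], [0, 0, 0, 0, 0, 0]]]' |sed -n 2,4p
python3 -m crank '[[[0, 0, 0, 0, 0, 0], [0, 0, 0, 0, 0, 0], [0, 0, 0, 0, 0, 0], [0, 0, 0, 0, 0, 0], [0, 0, 0, 0, 0, 0], [0, 0, 0, 0, 0, 0], [0, 0, 0, 0, 0, 0]]]' 0.7 
python3 go.py "0.4609 -0.4132 0.16 111.1" "0.6737 -0.193 0.15 92.8" "0.6737 -0.193 0.013 92.8"
```

```text
tcp_pos: [0.4609, -0.4142, 0.0547]
tool_rot: [[-0.36, 0.933, 0.001], [0.933, 0.36, -0.001], [-0.001, 0.001, -1.0]]
ft_force: [0.0, 0.3, -1.1]
time: 16.52
tcp_pos: [0.4602, -0.414, 0.0538]
tool_rot: [[-0.36, 0.933, 0.0], [0.933, 0.36, -0.0], [-0.0, -0.0, -1.0]]
ft_force: [0.1, 0.1, 0.1]
finger_gap: 0.698
finger_force: 0.0
t16.5 tcp [ 0.4602 -0.414   0.0538] yaw 111.1 tilt 0.0000 -0.0000
3 x [0.0002,0.0003,-0.0354,0,0,0.0000]
9 x [0.0186,0.0286,0.0011,0,0,0.0355]
4 x [0.0000,0.0000,0.0342,0,0,0.0000]
```

```bash

python3 -m crank '[[[0.004, 0.006, -0.708, 0, 0, 0], [0, 0, -0.708, 0, 0, 0], [0, 0, -0.708, 0, 0, 0], [0.372, 0.572, 0.022, 0, 0, 0.0355], [0.372, 0.572, 0.022, 0, 0, 0.0355], [0.372, 0.572, 0.022, 0, 0, 0.0355], [0.372, 0.572, 0.022, 0, 0, 0.0355], [0.372, 0.572, 0.022, 0, 0, 0.0355]]]'  >/dev/null
python3 -m crank '[[[0.372, 0.572, 0.022, 0, 0, 0.0355], [0.372, 0.572, 0.022, 0, 0, 0.0355], [0.372, 0.572, 0.022, 0, 0, 0.0355], [0.372, 0.572, 0.022, 0, 0, 0.0355], [0, 0, 0, 0, 0, 0], [0, 0, 0, 0, 0, 0], [0, 0, 0, 0, 0, 0], [0, 0, 0, 0, 0, 0]]]' 0.6
python3 snap.py scene scene3
python3 go.py "0.6737 -0.193 0.012 92.8"
python3 - <<'E'
import cv2
im=cv2.imread("pics/scene3.png");cv2.imwrite("pics/scene3c.png",cv2.resize(im[150:320,300:470],None,fx=3.5,fy=3.5,interpolation=cv2.INTER_CUBIC))
E
```

```text
time: 17.85
tcp_pos: [0.6721, -0.1945, 0.1501]
tool_rot: [[-0.048, 0.999, -0.001], [0.999, 0.048, -0.0], [-0.0, -0.001, -1.0]]
ft_force: [0.1, -0.6, -0.8]
finger_gap: 0.599
finger_force: 0.0
17.9 [ 0.67211949 -0.19468479  0.15019844] [-0.26722171 -0.73558744  1.21320982]
t17.9 tcp [ 0.6721 -0.1947  0.1502] yaw 92.7 tilt -0.0004 -0.0000
4 x [0.0004,0.0004,0.0345,0,0,0.0000]
```

View pics/scene3c.png

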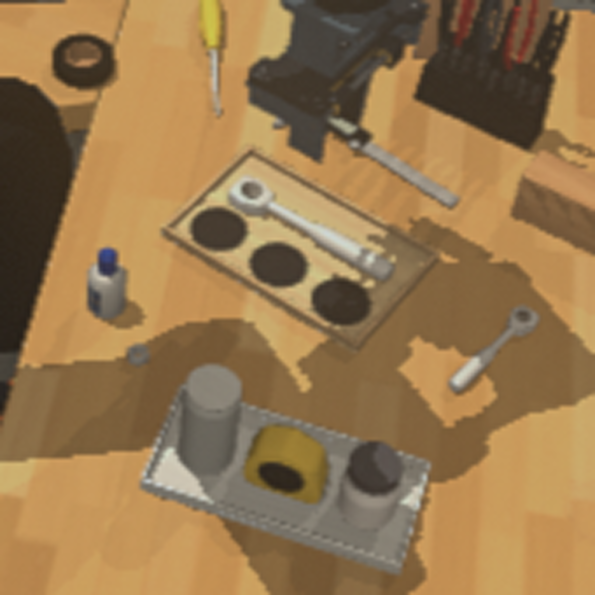

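The can (210,430), tape (285,462) and jar (372,490) all stand in the tray, and the ratchet is alone in the tidy. I'll take the ratchet.

```bash

python3 -m crank '[[[0.032, 0.032, 0.69, 0, 0, 0], [0, 0, 0.69, 0, 0, 0], [0, 0, 0.69, 0, 0, 0], [0, 0, 0.49, 0, 0, 0], [0, 0, 0.2, 0, 0, 0], [0, 0, 0, 0, 0, 0], [0, 0, 0, 0, 0, 0], [0, 0, 0, 0, 0, 0]]]'
python3 -m crank '[[[0, 0, 0, 0, 0, 0], [0, 0, 0, 0, 0, 0], [0, 0, 0, 0, 0, 0], [0, 0, 0, 0, 0, 0], [0, 0, 0, 0, 0, 0], [0, 0, 0, 0, 0, 0], [0, 0, 0, 0, 0, 0], [0, 0, 0, 0, 0, 0]]]' 0 40
python3 go.py "0.6737 -0.193 0.16 92.8" "0.5227 0.3916 0.16 110.35"
```

```text
time: 18.57
tcp_pos: [0.6755, -0.1929, 0.0142]
tool_rot: [[-0.048, 0.999, 0.003], [0.999, 0.048, -0.001], [-0.001, 0.003, -1.0]]
ft_force: [0.1, -0.6, -0.9]
finger_gap: 0.599
finger_force: 0.0
time: 19.23
tcp_pos: [0.6747, -0.1923, 0.0124]
tool_rot: [[-0.049, 0.999, 0.001], [0.999, 0.049, -0.0], [-0.0, 0.001, -1.0]]
ft_force: [0.4, -0.4, 4.6]
finger_gap: 0.195
finger_force: 39.9
t19.2 tcp [ 0.6747 -0.1923  0.0124] yaw 92.8 tilt 0.0006 -0.0002
4 x [-0.0002,-0.0003,-0.0369,0,0,0.0000]
16 x [0.0378,-0.0023,-0.0000,0,0,-0.0192]
```

```bash

python3 -m crank '[[[0, 0, -0.738, 0, 0, 0], [0, 0, -0.738, 0, 0, 0], [0, 0, -0.738, 0, 0, 0], [0, 0, -0.738, 0, 0, 0], [0.756, -0.046, 0, 0, 0, -0.0192], [0.756, -0.046, 0, 0, 0, -0.0192], [0.756, -0.046, 0, 0, 0, -0.0192], [0.756, -0.046, 0, 0, 0, -0.0192]]]' >/dev/null
python3 -m crank '[[[0.756, -0.046, 0, 0, 0, -0.0192], [0.756, -0.046, 0, 0, 0, -0.0192], [0.756, -0.046, 0, 0, 0, -0.0192], [0.756, -0.046, 0, 0, 0, -0.0192], [0.756, -0.046, 0, 0, 0, -0.0192], [0.756, -0.046, 0, 0, 0, -0.0192], [0.756, -0.046, 0, 0, 0, -0.0192], [0.756, -0.046, 0, 0, 0, -0.0192]]]' >/dev/null
python3 -m crank '[[[0.756, -0.046, 0, 0, 0, -0.0192], [0.756, -0.046, 0, 0, 0, -0.0192], [0.756, -0.046, 0, 0, 0, -0.0192], [0.756, -0.046, 0, 0, 0, -0.0192], [0, 0, 0, 0, 0, 0], [0, 0, 0, 0, 0, 0], [0, 0, 0, 0, 0, 0], [0, 0, 0, 0, 0, 0]]]'
python3 go.py "0.5227 0.3916 0.16 110.35"
python3 snap.py wrist wrist4
```

```text
time: 21.23
tcp_pos: [0.5233, 0.3911, 0.1593]
tool_rot: [[-0.347, 0.938, -0.001], [0.938, 0.347, -0.001], [-0.0, -0.001, -1.0]]
ft_force: [-0.3, 0.3, -4.8]
finger_gap: 0.19
finger_force: 39.9
t21.2 tcp [0.5233 0.3911 0.1593] yaw 110.3 tilt -0.0007 -0.0007
1 x [0.0006,-0.0004,-0.0007,0,0,0.0000]
21.2833 [0.52347    0.39102829 0.15950833] [0.49596957 0.46685082 0.3288537 ]
```

View pics/wrist4.png

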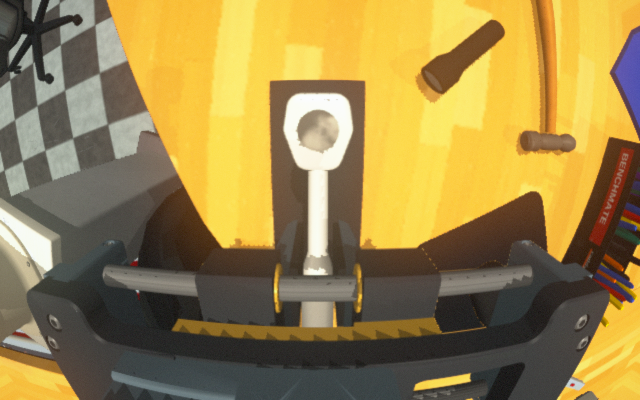

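The ratchet is held level over the mat, with its head at (319,130), and the mat's far corners are at (270,81) and (365,80). I'll check these.

```bash
python3 - <<'E'
from h import *
f=load("wrist4");p=ray_plane(f,[(270,81),(365,80)],.004)[:,:2];print(p,p.mean(0)-.115*np.array([-.348,.9375]))
q=ray_plane(f,[(318,93),(317,172)],.168)[:,:2];print(q, q[0]-.0915*np.array([-.348,.9375]))
E
python3 go.py "0.5227 0.3916 0.0114 110.35"
```

```text
[[0.4377 0.4805]
 [0.5296 0.5156]] [0.5236 0.3902]
[[0.4925 0.4758]
 [0.5064 0.4368]] [0.5244 0.39  ]
t21.3 tcp [0.5235 0.391  0.1595] yaw 110.3 tilt -0.0005 -0.0005
4 x [0.0002,-0.0001,0.0370,0,0,0.0000]
```

Ratchet and mat centres agree to 1 mm, so I'll lower it straight down.

```bash

python3 -m crank '[[[0, 0, 0.76, 0, 0, 0], [0, 0, 0.76, 0, 0, 0], [0, 0, 0.76, 0, 0, 0], [0, 0, 0.48, 0, 0, 0], [0, 0, 0.196, 0, 0, 0], [0, 0, 0, 0, 0, 0], [0, 0, 0, 0, 0, 0], [0, 0, 0, 0, 0, 0]]]'
python3 -m crank '[[[0, 0, 0, 0, 0, 0], [0, 0, 0, 0, 0, 0], [0, 0, 0, 0, 0, 0], [0, 0, 0, 0, 0, 0], [0, 0, 0, 0, 0, 0], [0, 0, 0, 0, 0, 0]]]' 0.5
python3 -m crank '[[[0, 0, -0.76, 0, 0, 0], [0, 0, -0.76, 0, 0, 0], [0, 0, -0.76, 0, 0, 0], [0, 0, -0.76, 0, 0, 0], [0, 0, 0, 0, 0, 0], [0, 0, 0, 0, 0, 0], [0, 0, 0, 0, 0, 0]]]' >/dev/null
python3 snap.py wrist wrist5
python3 go.py "0.4602 -0.4140 0.17 111.1" "0.4602 -0.4140 0.0538 111.1"
python3 - <<'E'
from h import *
f=load("wrist5");hsv=cv2.cvtColor(f["frame"],cv2.COLOR_BGR2HSV);v,u=np.indices((400,640))
m=((u>270)&(u<365)&(v>80)&(v<270)&(f["frame"].min(2)>130)).astype(np.uint8);c,l,st,_=cv2.connectedComponentsWithStats(m);m=l==1+st[1:,4].argmax()
r=rect(ray_plane(f,np.argwhere(m)[:,::-1],.022)[:,:2]);print(m.sum(),r)
E
```

```text
time: 21.95
tcp_pos: [0.5241, 0.392, 0.0129]
tool_rot: [[-0.348, 0.938, 0.001], [0.938, 0.348, 0.001], [0.0, 0.001, -1.0]]
ft_force: [-0.1, 0.1, -3.4]
finger_gap: 0.191
finger_force: 39.9
time: 22.45
tcp_pos: [0.5232, 0.3922, 0.0121]
tool_rot: [[-0.348, 0.937, 0.0], [0.937, 0.348, 0.0], [0.0, 0.0, -1.0]]
ft_force: [-0.7, -0.7, 0.2]
finger_gap: 0.501
finger_force: 0.0
23.0833 [0.522473   0.39175426 0.16272823] [0.49535968 0.46759017 0.33303636]
t23.1 tcp [0.5225 0.3918 0.1627] yaw 110.4 tilt -0.0016 -0.0010
22 x [-0.0333,-0.0156,-0.0003,0,0,-0.0006]
4 x [0.0000,0.0000,0.0291,0,0,0.0000]
2932 (array([524.7753, 391.384 ]), 180.64793395996094, 35.8546028137207, 110.44791221618652)
```

View pics/wrist5.png

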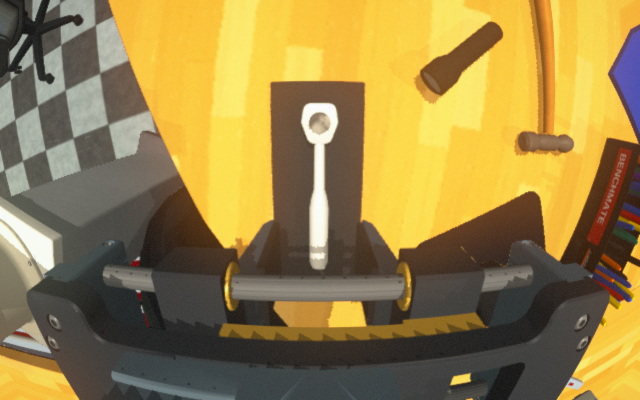

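The ratchet lies on the mat at (0.5248, 0.3914), 110.4°, centred and aligned. Back to the jar.

```bash

python3 -m crank '[[[-0.666, -0.312, -0.006, 0, 0, -0.0006], [-0.666, -0.312, -0.006, 0, 0, -0.0006], [-0.666, -0.312, -0.006, 0, 0, -0.0006], [-0.666, -0.312, -0.006, 0, 0, -0.0006], [-0.666, -0.312, -0.006, 0, 0, -0.0006], [-0.666, -0.312, -0.006, 0, 0, -0.0006], [-0.666, -0.312, -0.006, 0, 0, -0.0006], [-0.666, -0.312, -0.006, 0, 0, -0.0006]]]' 0.7 >/dev/null
python3 -m crank '[[[-0.666, -0.312, -0.006, 0, 0, -0.0006], [-0.666, -0.312, -0.006, 0, 0, -0.0006], [-0.666, -0.312, -0.006, 0, 0, -0.0006], [-0.666, -0.312, -0.006, 0, 0, -0.0006], [-0.666, -0.312, -0.006, 0, 0, -0.0006], [-0.666, -0.312, -0.006, 0, 0, -0.0006], [-0.666, -0.312, -0.006, 0, 0, -0.0006], [-0.666, -0.312, -0.006, 0, 0, -0.0006]]]' >/dev/null
python3 -m crank '[[[-0.666, -0.312, -0.006, 0, 0, -0.0006], [-0.666, -0.312, -0.006, 0, 0, -0.0006], [-0.666, -0.312, -0.006, 0, 0, -0.0006], [-0.666, -0.312, -0.006, 0, 0, -0.0006], [-0.666, -0.312, -0.006, 0, 0, -0.0006], [-0.666, -0.312, -0.006, 0, 0, -0.0006], [0, 0, 0, 0, 0, 0], [0, 0, 0, 0, 0, 0]]]' >/dev/null
python3 -m crank '[[[0, 0, 0, 0, 0, 0], [0, 0, 0, 0, 0, 0], [0, 0, 0, 0, 0, 0], [0, 0, 0, 0, 0, 0]]]' | sed -n 1,2p
python3 go.py "0.4602 -0.4140 0.0538 111.1"
```

```text
time: 25.42
tcp_pos: [0.4619, -0.4135, 0.1705]
t25.4 tcp [ 0.4619 -0.4135  0.1705] yaw 111.2 tilt -0.0002 0.0003
4 x [0.0000,-0.0004,0.0292,0,0,0.0000]
```

```bash

python3 -m crank '[[[0, -0.032, 0.584, 0, 0, 0], [0, 0, 0.584, 0, 0, 0], [0, 0, 0.584, 0, 0, 0], [0, 0, 0.584, 0, 0, 0], [0, 0, 0, 0, 0, 0], [0, 0, 0, 0, 0, 0], [0, 0, 0, 0, 0, 0]]]' |sed -n 2,2p
python3 -m crank '[[[0, 0, 0, 0, 0, 0], [0, 0, 0, 0, 0, 0], [0, 0, 0, 0, 0, 0], [0, 0, 0, 0, 0, 0], [0, 0, 0, 0, 0, 0], [0, 0, 0, 0, 0, 0], [0, 0, 0, 0, 0, 0], [0, 0, 0, 0, 0, 0]]]' 0 20
python3 go.py "0.4602 -0.4140 0.16 111.1" "0.6287 -0.2644 0.16 92.8"
```

```text
tcp_pos: [0.4609, -0.4155, 0.0553]
time: 26.67
tcp_pos: [0.4606, -0.4156, 0.0549]
tool_rot: [[-0.361, 0.933, 0.001], [0.933, 0.361, -0.001], [-0.002, 0.001, -1.0]]
ft_force: [-1.1, 1.1, 9.6]
finger_gap: 0.484
finger_force: 20.0
t26.7 tcp [ 0.4606 -0.4156  0.0549] yaw 111.1 tilt 0.0012 -0.0013
3 x [0.0006,0.0001,-0.0350,0,0,0.0000]
6 x [0.0178,0.0333,-0.0000,0,0,0.0533]
```

```bash

python3 -m crank '[[[0, 0, -0.7, 0, 0, 0], [0, 0, -0.7, 0, 0, 0], [0, 0, -0.7, 0, 0, 0], [0.356, 0.666, 0, 0, 0, 0.0533], [0.356, 0.666, 0, 0, 0, 0.0533], [0.356, 0.666, 0, 0, 0, 0.0533], [0.356, 0.666, 0, 0, 0, 0.0533], [0.356, 0.666, 0, 0, 0, 0.0533]]]' >/dev/null
python3 -m crank '[[[0.356, 0.666, 0, 0, 0, 0.0533], [0, 0, 0, 0, 0, 0], [0, 0, 0, 0, 0, 0], [0, 0, 0, 0, 0, 0], [0, 0, 0, 0, 0, 0], [0, 0, 0, 0, 0, 0]]]'
python3 go.py "0.6285 -0.2657 0.0585 92.8"
```

```text
time: 27.83
tcp_pos: [0.628, -0.266, 0.1589]
tool_rot: [[-0.048, 0.999, -0.0], [0.999, 0.048, -0.0], [-0.0, -0.0, -1.0]]
ft_force: [-0.8, 0.0, -1.5]
finger_gap: 0.485
finger_force: 20.0
t27.8 tcp [ 0.628  -0.266   0.1589] yaw 92.8 tilt -0.0002 -0.0000
3 x [0.0001,0.0002,0.0335,0,0,0.0000]
```

```bash

python3 -m crank '[[[0.006, 0.004, 0.76, 0, 0, 0], [0, 0, 0.76, 0, 0, 0], [0, 0, 0.32, 0, 0, 0], [0, 0, 0.16, 0, 0, 0], [0, 0, 0, 0, 0, 0], [0, 0, 0, 0, 0, 0], [0, 0, 0, 0, 0, 0], [0, 0, 0, 0, 0, 0]]]'
python3 go.py "0.6285 -0.2657 0.058 92.8"
```

```text
time: 28.5
tcp_pos: [0.6294, -0.2655, 0.0597]
tool_rot: [[-0.049, 0.999, 0.001], [0.999, 0.049, -0.001], [-0.001, 0.001, -1.0]]
ft_force: [-0.1, 0.6, -1.8]
finger_gap: 0.49
finger_force: 20.0
t28.5 tcp [ 0.6294 -0.2655  0.0597] yaw 92.8 tilt 0.0014 -0.0007
1 x [-0.0002,-0.0009,0.0017,0,0,0.0000]
```

```bash

python3 -m crank '[[[0, 0, 0.02, 0, 0, 0], [0, 0, 0.02, 0, 0, 0], [0, 0, 0, 0, 0, 0], [0, 0, 0, 0, 0, 0], [0, 0, 0, 0, 0, 0]]]'
python3 -m crank '[[[0, 0, 0, 0, 0, 0], [0, 0, 0, 0, 0, 0], [0, 0, 0, 0, 0, 0], [0, 0, 0, 0, 0, 0], [0, 0, 0, 0, 0, 0], [0, 0, 0, 0, 0, 0], [0, 0, 0, 0, 0, 0]]]' 0.7 | sed -n 2,6p
python3 go.py "0.6285 -0.2657 0.15 92.8" "0.4345 -0.3467 0.15 111.1" "0.4345 -0.3467 0.0343 111.1"
```

```text
time: 28.92
tcp_pos: [0.629, -0.2649, 0.0568]
tool_rot: [[-0.049, 0.999, 0.0], [0.999, 0.049, -0.0], [-0.0, 0.0, -1.0]]
ft_force: [-0.6, 0.1, -2.2]
finger_gap: 0.486
finger_force: 20.0
tcp_pos: [0.629, -0.2649, 0.0568]
tool_rot: [[-0.049, 0.999, 0.0], [0.999, 0.049, -0.0], [-0.0, 0.0, -1.0]]
ft_force: [-0.4, -0.5, -0.0]
finger_gap: 0.701
finger_force: 0.0
t29.5 tcp [ 0.629  -0.2649  0.0568] yaw 92.8 tilt 0.0001 -0.0000
3 x [-0.0003,-0.0002,-0.0311,0,0,0.0000]
6 x [-0.0075,-0.0344,-0.0000,0,0,-0.0532]
4 x [0.0000,0.0000,0.0289,0,0,0.0000]
```

```bash

python3 -m crank '[[[0, 0, -0.622, 0, 0, 0], [0, 0, -0.622, 0, 0, 0], [0, 0, -0.622, 0, 0, 0], [-0.15, -0.688, 0, 0, 0, -0.0532], [-0.15, -0.688, 0, 0, 0, -0.0532], [-0.15, -0.688, 0, 0, 0, -0.0532], [-0.15, -0.688, 0, 0, 0, -0.0532], [-0.15, -0.688, 0, 0, 0, -0.0532]]]' >/dev/null
python3 -m crank '[[[-0.15, -0.688, 0, 0, 0, -0.0532], [0, 0, 0, 0, 0, 0], [0, 0, 0, 0, 0, 0], [0, 0, 0, 0, 0, 0], [0, 0, 0, 0, 0, 0], [0, 0, 0, 0, 0, 0]]]' | sed -n 1,2p
python3 go.py "0.4345 -0.3467 0.0343 111.1"
```

```text
time: 30.67
tcp_pos: [0.4358, -0.3457, 0.15]
t30.7 tcp [ 0.4358 -0.3457  0.15  ] yaw 111.2 tilt 0.0002 -0.0000
4 x [-0.0001,-0.0004,0.0289,0,0,0.0000]
```

```bash

python3 -m crank '[[[-0.01, -0.032, 0.578, 0, 0, 0], [0, 0, 0.578, 0, 0, 0], [0, 0, 0.578, 0, 0, 0], [0, 0, 0.578, 0, 0, 0], [0, 0, 0, 0, 0, 0], [0, 0, 0, 0, 0, 0], [0, 0, 0, 0, 0, 0]]]' |sed -n 2,2p
python3 -m crank '[[[0, 0, 0, 0, 0, 0], [0, 0, 0, 0, 0, 0], [0, 0, 0, 0, 0, 0], [0, 0, 0, 0, 0, 0], [0, 0, 0, 0, 0, 0], [0, 0, 0, 0, 0, 0], [0, 0, 0, 0, 0, 0], [0, 0, 0, 0, 0, 0]]]' 0 25
python3 go.py "0.4345 -0.3467 0.15 111.1" "0.6256 -0.1933 0.15 92.8"
```

```text
tcp_pos: [0.4345, -0.3475, 0.0356]
time: 31.92
tcp_pos: [0.4339, -0.3474, 0.0349]
tool_rot: [[-0.36, 0.933, 0.001], [0.933, 0.36, -0.0], [-0.001, 0.0, -1.0]]
ft_force: [0.1, 0.8, 7.7]
finger_gap: 0.376
finger_force: 24.9
t31.9 tcp [ 0.4339 -0.3474  0.0349] yaw 111.1 tilt 0.0005 -0.0004
4 x [0.0001,0.0002,-0.0288,0,0,0.0000]
7 x [0.0151,0.0317,-0.0000,0,0,0.0456]
```

```bash

python3 -m crank '[[[0, 0, -0.76, 0, 0, 0], [0, 0, -0.76, 0, 0, 0], [0, 0, -0.76, 0, 0, 0], [0.302, 0.634, 0, 0, 0, 0.0456], [0.302, 0.634, 0, 0, 0, 0.0456], [0.302, 0.634, 0, 0, 0, 0.0456], [0.302, 0.634, 0, 0, 0, 0.0456], [0.302, 0.634, 0, 0, 0, 0.0456]]]' >/dev/null
python3 -m crank '[[[0.302, 0.634, 0, 0, 0, 0.0456], [0.302, 0.634, 0, 0, 0, 0.0456], [0, 0, 0, 0, 0, 0], [0, 0, 0, 0, 0, 0], [0, 0, 0, 0, 0, 0], [0, 0, 0, 0, 0, 0]]]' | sed -n 1,3p
python3 go.py "0.6256 -0.1935 0.038 92.8"
python3 snap.py wrist wrist6
python3 - <<'E'
from h import *
W=cloud(load("wrist6"));
E
```

```text
time: 33.08
tcp_pos: [0.6236, -0.1946, 0.1483]
tool_rot: [[-0.049, 0.999, -0.001], [0.999, 0.049, 0.0], [0.0, -0.001, -1.0]]
t33.1 tcp [ 0.6236 -0.1946  0.1483] yaw 92.8 tilt -0.0009 0.0001
3 x [0.0003,0.0007,0.0368,0,0,0.0000]
33.1333 [ 0.62362695 -0.19475683  0.1483563 ] [ 0.62013623 -0.11414387  0.31778382]
```

View pics/wrist6.png

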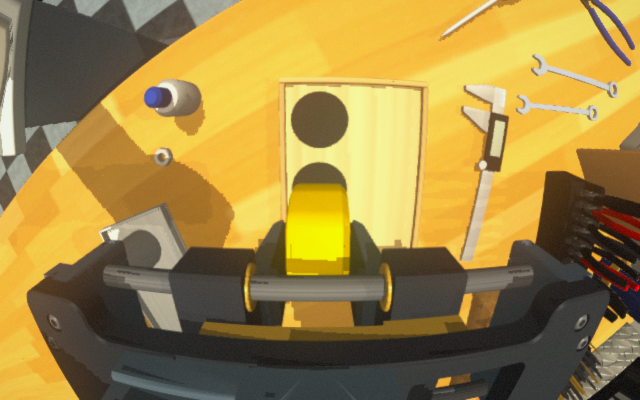

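The tape hangs square over its disc near (320,175), and the can's disc is free at (320,120). I'll lower the tape.

```bash

python3 -m crank '[[[0.018, 0.036, 0.76, 0, 0, 0], [0, 0, 0.76, 0, 0, 0], [0, 0, 0.52, 0, 0, 0], [0, 0, 0.18, 0, 0, 0], [0, 0, 0, 0, 0, 0], [0, 0, 0, 0, 0, 0], [0, 0, 0, 0, 0, 0], [0, 0, 0, 0, 0, 0]]]' |sed -n 2,6p
python3 go.py "0.6256 -0.1935 0.0378 92.8"
python3 snap.py side side6; python3 snap.py scene scene6
python3 - <<'E'
import cv2
a=cv2.imread("pics/scene6.png")[150:320,300:470];cv2.imwrite("pics/scene6c.png",cv2.resize(a,None,fx=3.5,fy=3.5,interpolation=cv2.INTER_CUBIC))
E
```

```text
tcp_pos: [0.6265, -0.1936, 0.0383]
tool_rot: [[-0.049, 0.999, 0.001], [0.999, 0.049, -0.0], [-0.001, 0.001, -1.0]]
ft_force: [0.5, -0.2, -2.1]
finger_gap: 0.368
finger_force: 25.0
t33.8 tcp [ 0.6265 -0.1936  0.0383] yaw 92.8 tilt 0.0010 -0.0005
1 x [0.0002,-0.0009,0.0005,0,0,0.0000]
33.85 [ 0.62653929 -0.19350184  0.03819537] [0.57260879 0.89067897 0.81247646]
33.9 [ 0.62654825 -0.19337662  0.03807753] [-0.26722171 -0.73558744  1.21320982]
```

View pics/scene6c.png

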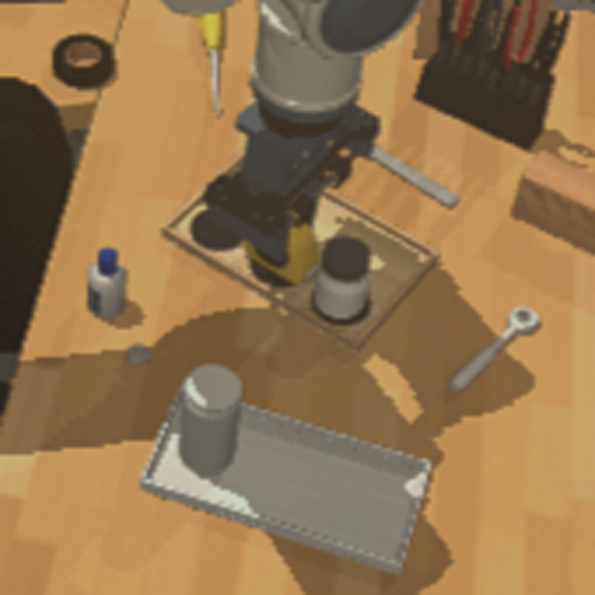

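The can still stands in the tray at (210,420), the jar is back on its disc, and the tape is at its place. I'll settle and release it, then fetch the can.

```bash

python3 -m crank '[[[0, -0.01, 0.01, 0, 0, 0], [0, 0, 0, 0, 0, 0], [0, 0, 0, 0, 0, 0], [0, 0, 0, 0, 0, 0], [0, 0, 0, 0, 0, 0]]]' |sed -n 2,4p
python3 -m crank '[[[0, 0, 0, 0, 0, 0], [0, 0, 0, 0, 0, 0], [0, 0, 0, 0, 0, 0], [0, 0, 0, 0, 0, 0], [0, 0, 0, 0, 0, 0], [0, 0, 0, 0, 0, 0], [0, 0, 0, 0, 0, 0]]]' 0.7 | sed -n 2,6p
python3 go.py "0.6256 -0.1935 0.17 92.8" "0.4093 -0.2785 0.17 111.1" "0.4093 -0.2785 0.0628 111.1"
```

```text
tcp_pos: [0.6258, -0.1931, 0.0369]
tool_rot: [[-0.049, 0.999, -0.0], [0.999, 0.049, 0.0], [0.0, -0.0, -1.0]]
ft_force: [-0.1, -0.3, -2.7]
tcp_pos: [0.6259, -0.1931, 0.0369]
tool_rot: [[-0.049, 0.999, 0.0], [0.999, 0.049, -0.0], [-0.0, 0.0, -1.0]]
ft_force: [-0.5, 0.9, -1.1]
finger_gap: 0.701
finger_force: 0.0
t34.9 tcp [ 0.6259 -0.1931  0.0369] yaw 92.8 tilt 0.0001 -0.0001
4 x [-0.0001,-0.0001,-0.0333,0,0,0.0000]
7 x [-0.0062,-0.0327,-0.0000,0,0,-0.0456]
3 x [0.0000,0.0000,0.0357,0,0,0.0000]
```

```bash

python3 -m crank '[[[0, 0, -0.666, 0, 0, 0], [0, 0, -0.666, 0, 0, 0], [0, 0, -0.666, 0, 0, 0], [0, 0, -0.666, 0, 0, 0], [-0.124, -0.654, 0, 0, 0, -0.0456], [-0.124, -0.654, 0, 0, 0, -0.0456], [-0.124, -0.654, 0, 0, 0, -0.0456], [-0.124, -0.654, 0, 0, 0, -0.0456]]]' 0.8 >/dev/null
python3 -m crank '[[[-0.124, -0.654, 0, 0, 0, -0.0456], [-0.124, -0.654, 0, 0, 0, -0.0456], [-0.124, -0.654, 0, 0, 0, -0.0456], [0, 0, 0, 0, 0, 0], [0, 0, 0, 0, 0, 0], [0, 0, 0, 0, 0, 0], [0, 0, 0, 0, 0, 0], [0, 0, 0, 0, 0, 0]]]' | sed -n 1,2p
python3 go.py "0.4093 -0.2785 0.0628 111.1"
```

```text
time: 36.23
tcp_pos: [0.4106, -0.2774, 0.1701]
t36.2 tcp [ 0.4106 -0.2774  0.1701] yaw 111.2 tilt 0.0002 -0.0001
3 x [-0.0002,-0.0006,0.0358,0,0,0.0000]
```

```bash

python3 -m crank '[[[-0.01, -0.032, 0.716, 0, 0, 0], [0, 0, 0.716, 0, 0, 0], [0, 0, 0.716, 0, 0, 0], [0, 0, 0, 0, 0, 0], [0, 0, 0, 0, 0, 0], [0, 0, 0, 0, 0, 0]]]' |sed -n 2,2p
python3 -m crank '[[[0, 0, 0, 0, 0, 0], [0, 0, 0, 0, 0, 0], [0, 0, 0, 0, 0, 0], [0, 0, 0, 0, 0, 0], [0, 0, 0, 0, 0, 0], [0, 0, 0, 0, 0, 0], [0, 0, 0, 0, 0, 0], [0, 0, 0, 0, 0, 0]]]' 0 25
python3 go.py "0.4093 -0.2785 0.18 111.1" "0.6217 -0.1214 0.18 92.8"
```

```text
tcp_pos: [0.4094, -0.279, 0.064]
time: 37.4
tcp_pos: [0.4092, -0.2793, 0.0636]
tool_rot: [[-0.36, 0.933, 0.002], [0.933, 0.36, -0.001], [-0.002, 0.001, -1.0]]
ft_force: [2.2, 2.6, 11.6]
finger_gap: 0.541
finger_force: 25.0
t37.4 tcp [ 0.4092 -0.2793  0.0636] yaw 111.1 tilt 0.0017 -0.0013
4 x [0.0002,0.0001,-0.0291,0,0,0.0000]
7 x [0.0149,0.0348,-0.0000,0,0,0.0456]
```

```bash

python3 -m crank '[[[0.004, 0, -0.582, 0, 0, 0], [0, 0, -0.582, 0, 0, 0], [0, 0, -0.582, 0, 0, 0], [0, 0, -0.582, 0, 0, 0], [0.298, 0.696, 0, 0, 0, 0.0456], [0.298, 0.696, 0, 0, 0, 0.0456], [0.298, 0.696, 0, 0, 0, 0.0456], [0.298, 0.696, 0, 0, 0, 0.0456]]]' >/dev/null
python3 -m crank '[[[0.298, 0.696, 0, 0, 0, 0.0456], [0.298, 0.696, 0, 0, 0, 0.0456], [0.298, 0.696, 0, 0, 0, 0.0456], [0, 0, 0, 0, 0, 0], [0, 0, 0, 0, 0, 0], [0, 0, 0, 0, 0, 0], [0, 0, 0, 0, 0, 0], [0, 0, 0, 0, 0, 0]]]' | sed -n 1,3p
python3 go.py "0.6217 -0.122 0.067 92.8"
```

```text
time: 38.73
tcp_pos: [0.6198, -0.1226, 0.1793]
tool_rot: [[-0.048, 0.999, -0.0], [0.999, 0.048, -0.0], [0.0, -0.0, -1.0]]
t38.7 tcp [ 0.6198 -0.1226  0.1793] yaw 92.8 tilt -0.0004 -0.0000
3 x [0.0002,0.0007,0.0374,0,0,0.0000]
```

```bash

python3 -m crank '[[[0.012, 0.03, 0.76, 0, 0, 0], [0, 0, 0.76, 0, 0, 0], [0, 0, 0.52, 0, 0, 0], [0, 0, 0.19, 0, 0, 0], [0, 0, 0, 0, 0, 0], [0, 0, 0, 0, 0, 0], [0, 0, 0, 0, 0, 0], [0, 0, 0, 0, 0, 0]]]' |sed -n 2,6p
python3 -m crank '[[[0, 0, 0.016, 0, 0, 0], [0, 0, 0, 0, 0, 0], [0, 0, 0, 0, 0, 0], [0, 0, 0, 0, 0, 0]]]'|sed -n 2,5p
```

```text
tcp_pos: [0.6226, -0.1216, 0.0687]
tool_rot: [[-0.049, 0.999, 0.001], [0.999, 0.049, -0.0], [-0.001, 0.001, -1.0]]
ft_force: [0.5, 0.1, -2.1]
finger_gap: 0.541
finger_force: 25.0
tcp_pos: [0.6222, -0.1212, 0.067]
tool_rot: [[-0.049, 0.999, 0.0], [0.999, 0.049, -0.0], [-0.0, 0.0, -1.0]]
ft_force: [0.1, -0.2, -1.0]
finger_gap: 0.539
```

```bash

python3 -m crank '[[[0, 0, 0.01, 0, 0, 0], [0, 0, 0, 0, 0, 0], [0, 0, 0, 0, 0, 0]]]' >/dev/null
python3 -m crank '[[[0, 0, 0, 0, 0, 0], [0, 0, 0, 0, 0, 0], [0, 0, 0, 0, 0, 0], [0, 0, 0, 0, 0, 0], [0, 0, 0, 0, 0, 0], [0, 0, 0, 0, 0, 0], [0, 0, 0, 0, 0, 0]]]' 0.8 | sed -n 2,6p
python3 -m crank '[[[0, 0, -0.68, 0, 0, 0], [0, 0, -0.68, 0, 0, 0], [0, 0, -0.68, 0, 0, 0], [0, 0, -0.68, 0, 0, 0], [-0.4, -0.1, -0.68, 0, 0, 0], [-0.4, -0.1, -0.68, 0, 0, 0], [-0.5, -0.1, 0, 0, 0, 0], [-0.26, -0.14, 0, 0, 0, 0]]]' >/dev/null
python3 -m crank '[[[0, 0, 0, 0, 0, 0], [0, 0, 0, 0, 0, 0], [0, 0, 0, 0, 0, 0], [0, 0, 0, 0, 0, 0], [0, 0, 0, 0, 0, 0]]]'|sed -n 1,2p
python3 snap.py wrist wrist1
```

```text
tcp_pos: [0.6222, -0.1212, 0.0663]
tool_rot: [[-0.049, 0.999, 0.0], [0.999, 0.049, -0.0], [-0.0, 0.0, -1.0]]
ft_force: [-0.2, 0.2, 0.2]
finger_gap: 0.799
finger_force: 0.0
time: 41.65
tcp_pos: [0.6041, -0.1991, 0.2698]
41.7 [ 0.60413519 -0.19928406  0.26992415] [ 0.60051562 -0.11878151  0.43938182]
```

View pics/wrist1.png

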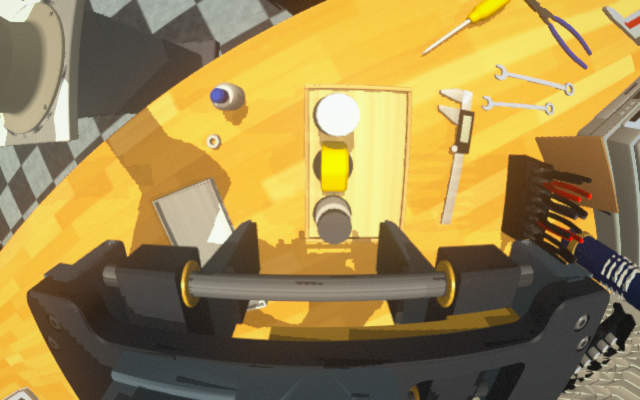

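The three are back in the tidy: can (337,115), tape (334,167), jar (334,222). I'll run the same measurement as at the start.

```bash
python3 meas.py 2>/dev/null| grep -E "can|jar|tape|bottle"
```

```text
can 1420 ztop 0.10470865074965782 ((621.8912963867188, -120.70181274414062), 23.374042510986328) (array([ 621.9045, -121.1999]), 45.54803466796875, 45.117095947265625, 93.65053248405457) mean [ 621.8261 -120.6372  104.7087]
jar 896 ztop 0.0726730746362847 ((628.3380126953125, -261.7793884277344), 23.138713836669922) (array([ 627.9505, -260.615 ]), 43.53525161743164, 42.398738861083984, 2.806903600692749) mean [ 627.9004 -261.0405   72.6731]
tape top 671 0.06461053640647685 (array([ 624.2388, -188.623 ]), 38.95521926879883, 33.4673957824707, 93.04432582855225)
```

All three are within 2 mm of where they started and square to the tidy. Handing in.

```bash
python3 -c "
from cell import bot
print(bot.hand_in())"
```

```text
the job is handed in; nothing more can be done
None
```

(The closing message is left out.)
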